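# Empty the offcut tray into the cullet hopper and close it

## Task

Take the red-handled scoop tray and tip all six glass offcuts out of it into the green hopper, then set the empty tray back upright on the black mat. Close the hopper by lowering its cover plate over the two brass pins until it lies flat on the rim. Do not drop the tray or the cover, and leave the other things on the bench where they are.

Things in the scene. Friction and masses are not known exactly. Their poses are not given: they have to be found in the camera images.
- tray: Open-fronted aluminium scoop tray holding six offcuts: 125 long (x) x 104 wide (y), floor 4 thick, side walls 36 high, 3 thick, back wall (at -x) 44 high, 4 thick; 0.22 to 0.35 kg empty. Origin: centre of the underside. The +x end has no wall: offcuts slide out there when it is dipped; friction holds them until the floor is steep, so dip it to 50 degrees or a little more. Red handle at the -x end
- tray_grip (a point): where to grip the tray's flat red handle, at (-92, 0, 83) mm in the tray frame, axes as the tray's. The handle, 50 wide (y) x 12 thick, leans back 38 degrees from upright: from (-58, 0, 40) it runs 80 mm along (-0.616, 0, 0.788) of the tray frame; this point is 55 mm along it. Grip across the 12 mm with the tool tilted along the handle
- tray_lip (a point): middle of the tray's open front edge, at (62.5, 0, 2) mm in the tray frame; axes as the tray's
- mat: black rubber mat lying fixed on the bench, 200 (x) x 180 (y) x 4 thick; the tray starts on it and goes back on it. Origin: centre of its underside
- hopper: green steel cullet hopper fixed to the bench, open on top: outer 160 (x) x 150 (y) x 100 high, walls 5 thick, a steel slide inside sloping down to +x. Steel flanges on both y sides, 90 long (x), level with the rim, widen it to 210 in y; a brass pin stands on each. Origin: centre of its underside; its -x side faces roughly to the robot
- hopper_mouth (a point): centre of the hopper's mouth in the plane of its rim, 100 mm above the bench
- pin_a (a point): tip of the brass dowel pin at (0, +87.5, 118) mm in the hopper frame: 10 dia for 8 mm above the flange, then tapering to 3 dia at the tip, 18 high in all
- pin_b (a point): tip of the other brass pin, at (0, -87.5, 118) mm in the hopper frame
- cover: aluminium cover plate of the hopper, 160 (x) x 210 (y) x 8 thick, 0.4 to 0.63 kg, lying flat on the bench; two through holes of 13 dia at (0, +-87.5) mm. Origin: centre of its underside. On top a black bridge handle: bar 90 long (y), 14 thick (x), 16 high, 40 to 56 mm above the underside, open beneath between posts 66 apart. Fits either way round
- cover_grip (a point): middle of the bar of the cover's handle, 48 mm above its underside; grip across x
- cover_hole_a (a point): centre of the lower mouth of the hole at +y of the cover
- cover_hole_b (a point): centre of the lower mouth of the hole at -y of the cover
- offcut0: short rod stub, 25 dia x 24 high, standing on end, 28 g, glass offcut of amber colour lying in the tray; origin at the centre of its underside
- offcut1: sawn block 26 x 24 x 22, 30 g, glass offcut of green colour lying in the tray; origin at the centre of its underside
- offcut2: short rod stub, 25 dia x 24 high, standing on end, 28 g, glass offcut of blue colour lying in the tray; origin at the centre of its underside
- offcut3: sawn block 26 x 24 x 22, 30 g, glass offcut of amber colour lying in the tray; origin at the centre of its underside
- offcut4: short rod stub, 25 dia x 24 high, standing on end, 28 g, glass offcut of green colour lying in the tray; origin at the centre of its underside
- offcut5: sawn block 26 x 24 x 22, 30 g, glass offcut of blue colour lying in the tray; origin at the centre of its underside
- jar: bystander, loose: brown glass jar with a lid, 68 dia x 100 high; leave it alone
- beaker: bystander, loose: clear glass beaker, 72 dia x 85 high; leave it alone
- wrench: bystander, loose: steel wrench lying flat; leave it alone
- brush: bystander, loose: hand brush lying flat; leave it alone
- block: bystander, loose: dark graphite-like block 60 x 50 x 22, lying between the robot and the hopper; leave it alone
- weight: bystander, loose: brass weight, 56 dia x 50 high, with a knob; leave it alone

How it is judged:
On the way, in this order (a step that is already met when the one before it is completed fails the run):
1. the tray is tipped (over 15 degrees) above the hopper, its lip over the mouth (angle between tray's own z axis and vertical above 0.26 rad and horizontal distance between tray_lip and hopper_mouth below 0.1 m and height (world z) of tray_lip above 0.085 m).
2. all six offcuts are inside the hopper (x of offcut0 in the frame of hopper between -0.077 and 0.077 m and y of offcut0 in the frame of hopper between -0.072 and 0.072 m and z of offcut0 in the frame of hopper between 0 and 0.098 m and x of offcut1 in the frame of hopper between -0.077 and 0.077 m and y of offcut1 in the frame of hopper between -0.072 and 0.072 m and z of offcut1 in the frame of hopper between 0 and 0.098 m and x of offcut2 in the frame of hopper between -0.077 and 0.077 m and y of offcut2 in the frame of hopper between -0.072 and 0.072 m and z of offcut2 in the frame of hopper between 0 and 0.098 m and x of offcut3 in the frame of hopper between -0.077 and 0.077 m and y of offcut3 in the frame of hopper between -0.072 and 0.072 m and z of offcut3 in the frame of hopper between 0 and 0.098 m and x of offcut4 in the frame of hopper between -0.077 and 0.077 m and y of offcut4 in the frame of hopper between -0.072 and 0.072 m and z of offcut4 in the frame of hopper between 0 and 0.098 m and x of offcut5 in the frame of hopper between -0.077 and 0.077 m and y of offcut5 in the frame of hopper between -0.072 and 0.072 m and z of offcut5 in the frame of hopper between 0 and 0.098 m), for 0.2 s.
3. the cover lies on the rim with both pins in its holes (z of cover in the frame of hopper between 0.096 and 0.104 m and horizontal distance between cover and hopper_mouth below 0.004 m and angle between the y axis of cover and the y axis of hopper, either way round below 0.04 rad and angle between cover's own z axis and vertical below 0.04 rad), for 0.2 s.
At the end, for the whole second after the job is handed in: All six offcuts inside the hopper below its rim; cover flat on the rim over both pins (height and centre within 4 mm, turn and tilt within 0.04 rad); empty tray upright (tilt under 0.06 rad) on the mat, centres within 60 mm; tray and cover at rest (all of step 2 and all of step 3 and horizontal distance between tray and mat below 0.06 m and angle between tray's own z axis and vertical below 0.06 rad and height (world z) of tray below 0.01 m and linear speed of each of tray, cover below 0.02 m/s); the robot touches nothing.
It fails at once if the cover is dropped (falls free faster than 0.45 m/s) (contact force between the fingers and cover below 0.05 N and linear speed of cover above 0.45 m/s).
It fails at once if the tray is dropped (falls free faster than 0.45 m/s) (contact force between the fingers and tray below 0.05 N and linear speed of tray above 0.45 m/s).
It fails at once if a bystander is moved more than 30 mm (distance of any of jar, beaker, wrench, brush, block, weight from where it was at the start of the episode above 0.03 m).
It also fails if it takes over 72 s, if anything falls off the work surface, if the arm or the gripper's body presses on something with over 40 N, if the wrist force passes 120 N, or if a joint passes its speed limit or range.

## Robot

A 7-joint arm with a two-finger parallel gripper is mounted at the origin on the work surface. World frame = base frame: x ahead of the robot, y to its left, z up, the work surface at z = 0. Lengths are in m, angles in rad, forces in N, time in s.
With the tool pointing down it reaches from about 0.4 to 0.85 m from the base axis. Payload 10.4 kg.
Tool frame: the origin (TCP) lies at the very end of the fingers, on their centre line; the grasp point (between the pads) lies 19 mm behind it; z points along the fingers, y is the direction in which the jaws open and shut (so a half turn about z gives the same grasp; the last joint's range is limited). The gripper opens to 87 mm and grips with 3 to 60 N. Pads are 19 mm wide; open, the fingers measure 117 mm over their backs; the gripper's body (75 mm by 190 mm) begins 51 mm behind the grasp point.
Start: joints at [-1.225, 0.332, -0.065, 1.46, 0.022, 1.35, -0.088], TCP at [0.225, 0.583, 0.223] pointing down, gripper open.
Joint ranges: [-2.6, 2.6], [-0.5, 2.12], [-1.47, 1.34], [0.16, 2.42], [-1.27, 4.41], [0.06, 2.06], [-2.6, 2.6]. Speed limits (rad/s): [2.22, 2.22, 2.79, 2.79, 3.14, 3.14, 3.14].

## Interface

Orientations are given as a unit quaternion [x, y, z, w].
In Python, from bench import read_state, imaging, r gives the robot as it stands. The module is installed in compiled form; this text tells all that it offers.
- The arm moves only by the tool move_arm, never from a script. Its argument "series" is a list of rows, each a list of 4 numbers: the shift along the tool's x, y, z in m, then the turn about the tool's z in rad. In form: [[x, y, z, roll], ...]. A call has 1 to 20 rows; each row is the pose to reach, as a shift and turn from the pose commanded when the call began, along the tool's axes at that moment; what a row does not reach only later rows make up. A row lasts 1/10 s, in which the tool goes at most 50 mm and 8.59 degrees, less where a joint would pass 70% of its speed; a pose out of reach is approached as far as the arm can. A call with a gripper value outside its range is refused whole. "claw" is the gripper's target within -1 to 1 (fully open at 1, half-way at 0, shut at -1), set as the call begins (left out, the last holds). The fingers move at their own pace and stop on an object; "newtons" is the grip in N (left out, the last holds). Time passes only in rows, so rows that repeat a pose let the fingers close. It gives the time, the measured TCP pose, the force and the opening at its end, in the units of the state.
- read_state(): the state, without advancing time (a new reading comes with each control period).
- imaging.camera(name): name is "side" or "top"; returns (picture, depth): 480x640x3 uint8, red, green, blue; 480x640 float32, m along the optical axis (not along the pixel's ray), 0 where there is no reading.
- imaging.get_calibration(name): a dict with "camera_matrix" (3x3 intrinsics, pixels), "k1" (the pictures are not rectified: a ray, as slopes to the right and down, at radius r is drawn at 1 + k1 r^2 times it, then the intrinsics apply), "R" (3x3) and "t" (3): a world point X has camera coordinates R X + t. Camera axes: x right, y down, z forward; pixel columns grow to the right and rows downward; lengths in m; the calibration is good to about 2 mm. A picture is of the moment at which its call begins. get_calibration takes no time and is no camera call.
- r.close_job(): hands the job in, once; it reports no verdict.
The state is a dict: "time": time; "joint_positions": joint angles; "joint_vel": joint speeds; "joint_torque": joint torques, N m; "ee_pos": TCP position; "eef_rot": TCP orientation; "ft_force": force on the tool from outside, world axes, zero at the start; "torque": the same for the moment, N m; "width": finger opening in m.
Only numpy, scipy, OpenCV 4.12 (cv2) and the standard library are available. Lean on these libraries where they do the work, as an engineer would, in place of code of your own. Each camera call takes 0.05 s, during which the arm holds its last target.

## Working session

There is one attempt and no reset: what is moved stays moved. The work goes in short steps, Python scripts to look and compute and a tool call to move; the robot and the scene stay as the last step left them, time stands still between calls to the robot, and variables do not carry over. Pictures are saved under pics/ and viewed, and the job is handed in when it is done.

Besides the shell and the picture viewer there is one more tool, called after ">>>" as name([rows], argument=value, ...), one row to a line, values as JSON. move_arm: Moves the arm, as the interface text tells. Its arguments: {"type":"object","properties":{"series":{"type":"array","items":{"type":"array","items":{"type":"number"}}},"claw":{"type":"number"},"newtons":{"type":"number"}},"required":["series"]}

```bash
mkdir -p pics
python3 - <<'E'
from bench import read_state, imaging
import cv2,numpy as np
s=read_state();print({k:np.round(v,3).tolist() for k,v in s.items()})
for n in("side","top"):
    p,d=imaging.camera(n);np.savez(f'{n}0.npz',p=p,d=d);cv2.imwrite(f'pics/{n}0.png',p[:,:,::-1])
    c=imaging.get_calibration(n);print(n,{k:np.round(v,4).tolist() for k,v in c.items()}, -np.array(c['R']).T@np.array(c['t']))
E
```

```text
{'time': 0.0, 'joint_positions': [-1.225, 0.333, -0.065, 1.461, 0.022, 1.35, -0.088], 'joint_vel': [0.002, 0.001, -0.001, -0.001, -0.001, 0.0, -0.001], 'joint_torque': [-0.001, -62.325, 0.024, -38.99, -0.061, 0.04, 0.0], 'ee_pos': [0.225, 0.583, 0.222], 'eef_rot': [0.183, 0.983, -0.001, -0.0], 'ft_force': [0.728, 0.005, 0.659], 'torque': [-0.015, 0.027, 0.049], 'width': 0.087}
side {'camera_matrix': [[511.4975, 0.0, 311.0975], [0.0, 511.4975, 228.7168], [0.0, 0.0, 1.0]], 'k1': -0.065, 'R': [[0.9552, -0.2959, -0.0104], [-0.1831, -0.5627, -0.8061], [0.2326, 0.7719, -0.5916]], 't': [-0.5347, 0.1795, 1.1089]} [ 0.28563695 -0.91313757  0.79514207]
top {'camera_matrix': [[548.877, 0.0, 313.6171], [0.0, 548.877, 235.8991], [0.0, 0.0, 1.0]], 'k1': 0.0517, 'R': [[-0.0024, -1.0, -0.0052], [-0.9781, 0.0034, -0.2081], [0.2081, 0.0046, -0.9781]], 't': [0.0202, 0.6028, 1.3045]} [0.31810739 0.01213683 1.40146179]
```

View pics/side0.png

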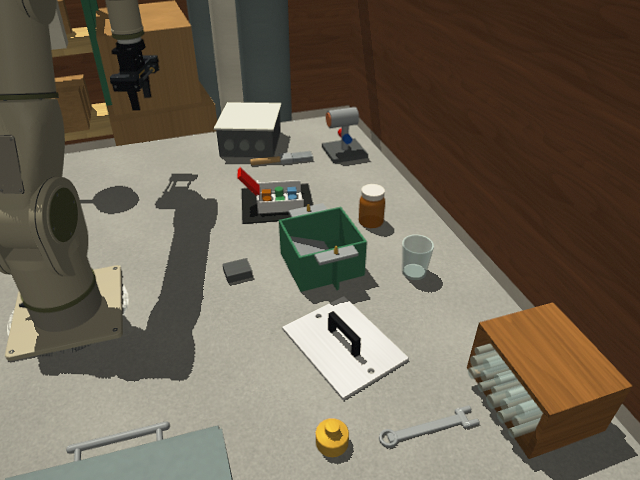

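View pics/top0.png

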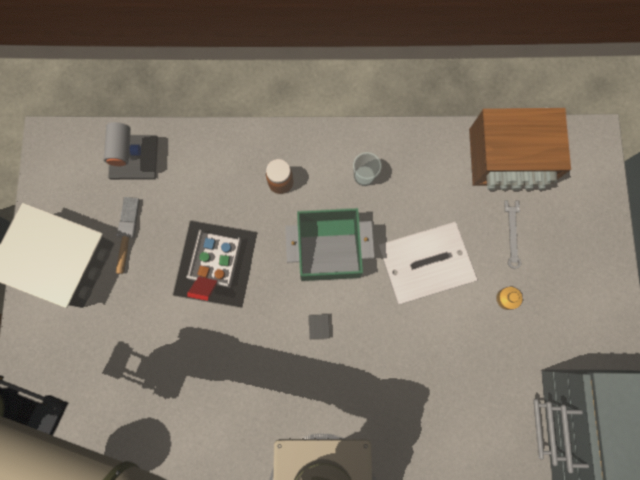

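```bash
cat > h.py <<'E'
import numpy as np,cv2
from bench import imaging
def cal(n):
    c=imaging.get_calibration(n);return np.array(c['camera_matrix']),c['k1'],np.array(c['R']),np.array(c['t'])
def und(n,uv):
    K,k1,R,t=cal(n);uv=np.asarray(uv,float).reshape(-1,1,2)
    q=cv2.undistortPoints(uv,K,np.array([k1,0,0,0,0.]),None,None)[:,0]
    return q,R,t
def cloud(n,uv,d):
    q,R,t=und(n,uv);P=np.c_[q*d[:,None],d]
    return (P-t)@R
def plane(n,uv,z):
    q,R,t=und(n,uv);r=np.c_[q,np.ones(len(q))]@R;o=-R.T@t
    s=(z-o[2])/r[:,2];return o+r*s[:,None]
def full(n,d):
    v,u=np.mgrid[:480,:640];return cloud(n,np.c_[u.ravel(),v.ravel()],d.ravel()).reshape(480,640,3)
def rect(P):
    (c,sz,a)=cv2.minAreaRect(P[:,:2].astype(np.float32)*1000);return np.round(c,1),np.round(sz,1),round(a,1)
E
python3 - <<'E'
from h import *
z=np.load('top0.npz');p,d=z['p'],z['d'];X=full('top',d)
hsv=cv2.cvtColor(p,cv2.COLOR_RGB2HSV);H,S,V=[hsv[...,i].astype(int) for i in range(3)]
u,v=np.meshgrid(range(640),range(480))
def box(a,b,c,e):return (u>=a)&(u<b)&(v>=c)&(v<e)
print('bench z',np.median(X[box(270,290,260,290)][:,2]))
red=box(170,260,220,310)&((H<6)|(H>174))&(S>150)&(V>60)
P=X[red];print('red',red.sum(),P.min(0),P.max(0),P.mean(0),rect(P))
mat=box(165,265,215,315)&(V<60)&(S<80)
ys,xs=np.nonzero(mat);print('mat',rect(plane('top',np.c_[xs,ys],0.004)))
# tray walls top
tw=box(170,260,215,310)&(X[...,2]>0.03)&(X[...,2]<0.05)&~red
print('traywall',tw.sum(),rect(X[tw]),X[tw].min(0),X[tw].max(0))
tm=box(170,260,215,310)&(X[...,2]>0.006)&~red
print('tray',rect(X[tm]))
# hopper
rim=box(270,390,195,290)&(X[...,2]>0.09)&(X[...,2]<0.11)
print('rim all',rect(X[rim]),np.median(X[rim][:,2]))
g=rim&(S>90)&(H>50)&(H<90);print('rim green',g.sum(),rect(X[g]))
ys,xs=np.nonzero(box(270,390,195,290)&(S>90)&(H>50)&(H<90));print('green plane',rect(plane('top',np.c_[xs,ys],0.1)))
pin=box(280,385,220,260)&(H>12)&(H<28)&(S>80)
for a,b in((280,310),(350,385)):
    m=pin&(u>=a)&(u<b);ys,xs=np.nonzero(m)
    if len(xs):print('pin',len(xs),np.mean(xs),np.mean(ys),plane('top',[[xs.mean(),ys.mean()]],0.108),X[m][:,2].max())
# cover
cm=box(375,485,215,310)&(X[...,2]>0.004)&(X[...,2]<0.015)
print('cover',rect(X[cm]),np.median(X[cm][:,2]))
br=box(375,485,215,310)&(X[...,2]>0.03);print('bar',br.sum(),rect(X[br]),np.median(X[br][:,2]))
cw=box(375,485,215,310)&(V>150)&(S<40);ys,xs=np.nonzero(cw);print('cover white',rect(plane('top',np.c_[xs,ys],0.008)))
E
python3 - <<'E'
import cv2
p=cv2.imread('pics/top0.png')
cv2.imwrite('pics/z0.png',cv2.resize(p[190:315,160:490],None,fx=2.4,fy=2.4,interpolation=cv2.INTER_CUBIC))
s=cv2.imread('pics/side0.png')
cv2.imwrite('pics/z1.png',cv2.resize(s[150:400,210:450],None,fx=2.4,fy=2.4,interpolation=cv2.INTER_CUBIC))
E
```

```text
bench z 0.000821796157646301
red 376 [0.31810739 0.01213683 0.00237697] [0.50007956 0.34123053 1.40146179] [0.46796708 0.28616097 0.097902  ] (array([417.4, 166.2]), array([361.8,  58.4]), 66.4)
mat (array([542.8, 257.3]), array([103.6, 157.2]), 79.5)
traywall 596 (array([553.7, 270.7]), array([105.8, 126.9]), 78.6) [0.48303672 0.20738217 0.03000028] [0.62545648 0.33273741 0.04976759]
tray (array([525.7, 186.5]), array([464.4, 279.8]), 71.1)
rim all (array([582.8, -18.9]), array([161.4, 210.4]), 2.8) 0.10024432410215414
rim green 0 (array([0., 0.]), array([0., 0.]), 0.0)Traceback (most recent call last):
  File "<stdin>", line 20, in <module>
  File "h.py", line 13, in plane
    q,R,t=und(n,uv);r=np.c_[q,np.ones(len(q))]@R;o=-R.T@t
          ~~~^^^^^^
  File "h.py", line 7, in und
    q=cv2.undistortPoints(uv,K,np.array([k1,0,0,0,0.]),None,None)[:,0]
      ~~~~~~~~~~~~~~~~~~~^^^^^^^^^^^^^^^^^^^^^^^^^^^^^^^^^^^^^^^^
cv2.error: OpenCV(4.12.0) /io/opencv/modules/calib3d/src/undistort.dispatch.cpp:347: error: (-215:Assertion failed) CV_IS_MAT(_src) && CV_IS_MAT(_dst) && (_src->rows == 1 || _src->cols == 1) && (_dst->rows == 1 || _dst->cols == 1) && _src->cols + _src->rows - 1 == _dst->rows + _dst->cols - 1 && (CV_MAT_TYPE(_src->type) == CV_32FC2 || CV_MAT_TYPE(_src->type) == CV_64FC2) && (CV_MAT_TYPE(_dst->type) == CV_32FC2 || CV_MAT_TYPE(_dst->type) == CV_64FC2) in function 'cvUndistortPointsInternal'
```

View pics/z0.png

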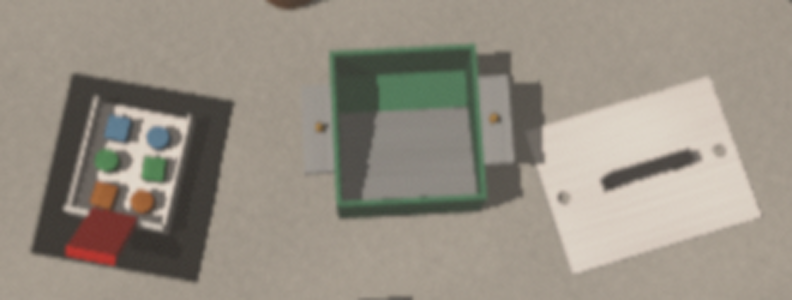

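View pics/z1.png

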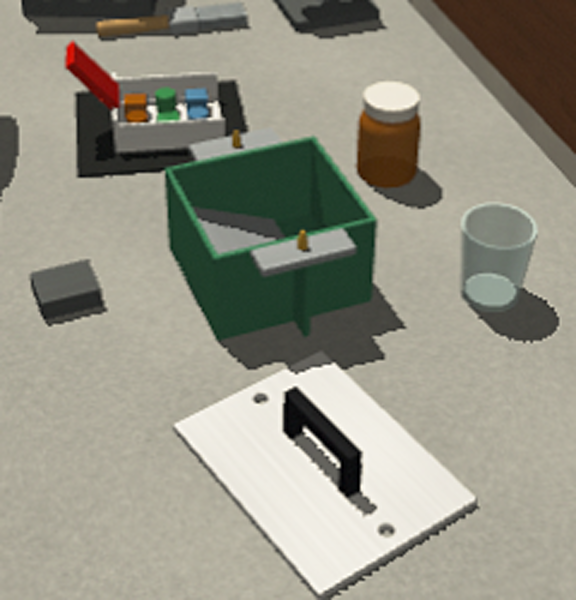

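Run:
```python
from h import *
z=np.load('top0.npz');p,d=z['p'],z['d'];X=full('top',d);ok=d>0
hsv=cv2.cvtColor(p,cv2.COLOR_RGB2HSV);H,S,V=[hsv[...,i].astype(int) for i in range(3)]
u,v=np.meshgrid(range(640),range(480))
def box(a,b,c,e):return ok&(u>=a)&(u<b)&(v>=c)&(v<e)
print(hsv[247,293],hsv[239,366],hsv[215,330],hsv[290,205],hsv[220,225],hsv[290,180],hsv[245,400], 'nodepth',(~ok).sum())
red=box(170,260,265,310)&((H<6)|(H>174))&(S>150)&(V>60)&(X[...,2]>.03)
P=X[red];print('red',red.sum(),P.min(0),P.max(0),P.mean(0),rect(P))
w,V_=np.linalg.eigh(np.cov((P-P.mean(0)).T));print('normal',V_[:,0],w)
tm=box(170,260,215,310)&(X[...,2]>0.032)&(X[...,2]<.05)&~red
print('tray',rect(X[tm]))
for n,m in(('rim',box(270,390,195,290)&(X[...,2]>0.095)&(X[...,2]<0.11)),('pins',box(270,390,225,260)&(X[...,2]>0.106)),('cover',box(375,485,215,310)&(X[...,2]>0.0045)&(X[...,2]<0.015)),('bar',box(375,485,215,310)&(X[...,2]>0.03))):
    print(n,m.sum(),rect(X[m]),np.median(X[m][:,2]),X[m].mean(0))
pin=(S>100)&(H>8)&(H<28)&box(280,385,220,260)
for a,b in((280,310),(350,385)):
    m=pin&(u>=a)&(u<b);ys,xs=np.nonzero(m)
    if len(xs):print('pin',len(xs),np.mean(xs),np.mean(ys),plane('top',[[xs.mean(),ys.mean()]],0.11),X[m][:,2].max())
# cover holes: dark in white
cw=(hsv[...,2]>140)&(S<45)&box(375,485,215,310)
M=cv2.morphologyEx(cw.astype(np.uint8),cv2.MORPH_CLOSE,np.ones((3,3)))
cs,_=cv2.findContours(M,cv2.RETR_EXTERNAL,cv2.CHAIN_APPROX_NONE);c=max(cs,key=cv2.contourArea)
print('white',rect(plane('top',c[:,0,:],.008)))
hue=np.zeros_like(M);cv2.drawContours(hue,[c],-1,1,-1)
n,L,st,ce=cv2.connectedComponentsWithStats(((hue>0)&(hsv[...,2]<165)).astype(np.uint8))
for i in range(1,n):
    if st[i,4]>3:print('dark',st[i],ce[i],plane('top',[ce[i]],.008))
# all objects above .005 in vicinity
obj=ok&(X[...,2]>.012)&(X[...,2]<.3)&(X[...,0]>.25)&(X[...,0]<.9)&(abs(X[...,1])<.5)
n,L,st,ce=cv2.connectedComponentsWithStats(obj.astype(np.uint8))
for i in range(1,n):
    if st[i,4]>25:
        Q=X[L==i];print('obj',st[i].tolist(),Q.min(0).round(3),Q.max(0).round(3))
```

```text
[ 15  20 155] [ 18 130 137] [53 43 71] [  2 156 119] [ 17  34 157] [15 40 63] [ 17  27 218] nodepth 1230
red 370 [0.44272099 0.26272757 0.04929344] [0.50007956 0.31430293 0.1143671 ] [0.46917875 0.2879439  0.08810381] (array([471.8, 286.2]), array([46.8, 54.6]), 77.2)
normal [ 0.74276887 -0.14846585  0.65288   ] [6.62782814e-06 1.61603230e-04 5.45249324e-04]
tray (array([553.7, 270.7]), array([105.8, 126.9]), 78.6)
rim 1426 (array([582.9, -18.8]), array([161.4, 210.2]), 2.9) 0.10049701892855435 [ 0.5829359  -0.01855234  0.10056462]
pins 46 (array([573.2, -19.9]), array([ 71.1, 189.6]), 0.3) 0.10925446954150878 [ 0.58000602 -0.0182453   0.1108037 ]
cover 4781 (array([ 547.9, -280.9]), array([284.7, 243.9]), 90.0) 0.00821812959940617 [ 0.54519072 -0.27170969  0.00847296]
bar 239 (array([ 546.7, -271.7]), array([15.6, 92.5]), 16.8) 0.05560996968361293 [ 0.54523296 -0.26967393  0.05455596]
pin 4 292.5 242.5 [[0.57692817 0.06890131 0.11      ]] 0.11744885401845127
pin 6 365.1666666666667 238.83333333333334 [[ 0.585308   -0.10554834  0.11      ]] 0.11941655545774744
white (array([ 547.3, -
[... 1677 characters left out ...]
]
obj [266, 159, 27, 34, 738] [0.729 0.074 0.012] [0.793 0.14  0.108]
obj [126, 197, 13, 45, 343] [0.6   0.475 0.012] [0.718 0.5   0.029]
obj [285, 208, 89, 73, 4258] [ 0.499 -0.125  0.012] [0.666 0.088 0.12 ]
obj [187, 230, 54, 71, 1146] [0.44  0.207 0.012] [0.628 0.333 0.114]
obj [200, 236, 17, 26, 220] [0.547 0.271 0.012] [0.614 0.307 0.04 ]
obj [220, 242, 13, 12, 95] [0.569 0.228 0.012] [0.598 0.26  0.04 ]
obj [410, 251, 40, 19, 284] [ 0.526 -0.325  0.012] [ 0.573 -0.226  0.063]
obj [219, 254, 11, 12, 119] [0.537 0.234 0.013] [0.567 0.261 0.037]
obj [497, 287, 26, 23, 466] [ 0.425 -0.496  0.012] [ 0.479 -0.439  0.059]
obj [308, 313, 22, 27, 508] [ 0.352 -0.019  0.014] [0.415 0.033 0.03 ]
```

```bash
cat >> h.py <<'E'
from scipy.spatial.transform import Rotation as Ro
from bench import read_state
def go(target,jaw=None,s=None):
    """tool-frame shift to world TCP target; jaw = world direction angle deg of tool y"""
    s=s or read_state();R=Ro.from_quat(s['eef_rot']).as_matrix();e=np.array(s['ee_pos'])
    sh=R.T@(np.array(target)-e);a=np.degrees(np.arctan2(R[1,1],R[0,1]));roll=None
    if jaw is not None: roll=-np.radians((jaw-a+90)%180-90)
    print('t',round(s['time'],2),'ee',e.round(4),'jaw',a.round(2),'tilt',R[:,2].round(3),'shift',sh.round(4),'roll',roll,'w',round(s['width'],4),'F',np.round(s['ft_force'],1),'T',np.round(s['torque'],2))
E
python3 - <<'E'
from h import *
z=np.load('top0.npz');X=full('top',z['d']);print('whitebox',X[230:270,30:80,2].mean(), X[250,60])
go([.4727,.2869,.17],78.7)
go([.4727,.2869,.0565],78.7)
E
```

```text
whitebox 0.11197243905521441 [0.56165847 0.62205757 0.10572985]
t 0.1 ee [0.2252 0.5827 0.2218] jaw 68.87 tilt [-0.    -0.001 -1.   ] shift [-0.3375 -0.1866  0.0521] roll -0.1715266662545258 w 0.0871 F [-0.3 -0.2  0.8] T [ 0.01  0.03 -0.01]
t 0.1 ee [0.2252 0.5827 0.2218] jaw 68.87 tilt [-0.    -0.001 -1.   ] shift [-0.3375 -0.1865  0.1656] roll -0.1715266662545258 w 0.0871 F [-0.3 -0.2  0.8] T [ 0.01  0.03 -0.01]
```

>>> move_arm([
  [-0.03,-0.017,0,-0.02],
  [-0.07,-0.039,0.005,-0.05],
  [-0.11,-0.061,0.01,-0.08],
  [-0.15,-0.083,0.015,-0.11],
  [-0.19,-0.105,0.02,-0.14],
  [-0.23,-0.127,0.025,-0.17],
  [-0.27,-0.15,0.03,-0.1715],
  [-0.305,-0.169,0.04,-0.1715],
  [-0.328,-0.181,0.05,-0.1715],
  [-0.3375,-0.1866,0.052,-0.1715],
  [-0.3375,-0.1866,0.052,-0.1715],
  [-0.3375,-0.1866,0.052,-0.1715],
], claw=1)

```text
time: 1.3
ee_pos: [0.472, 0.2888, 0.1708]
eef_rot: [0.098, 0.995, 0.0, -0.0]
ft_force: [-0.7, 0.5, -0.8]
width: 0.0871
```

Run:
```python
from h import *
go([.4727,.2869,.0565],78.7)
p,d=imaging.camera('side');cv2.imwrite('pics/s1.png',cv2.resize(p[100:260,160:400][:,:,::-1],None,fx=3,fy=3))
```

```text
t 1.3 ee [0.472  0.2888 0.1708] jaw 78.79 tilt [-0.     0.001 -1.   ] shift [-0.0011 -0.0018  0.1143] roll 0.0015107154802535031 w 0.0871 F [-0.7  0.5 -0.8] T [-0.01 -0.01  0.03]
```

View pics/s1.png

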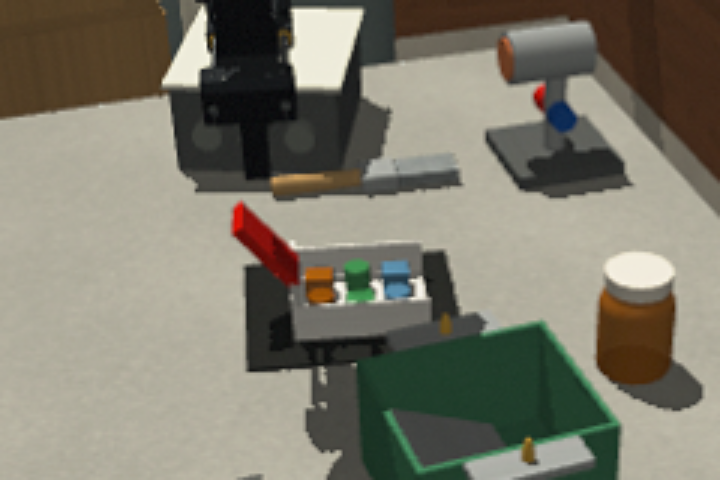

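The picture shows the gripper above the red handle (crop pixel about (255,180)), with the finger pair seen edge-on. I'll descend with the handle between the jaws.

>>> move_arm([
  [-0.001,-0.0018,0.02,0],
  [-0.001,-0.0018,0.05,0],
  [-0.001,-0.0018,0.08,0],
  [-0.001,-0.0018,0.1,0],
  [-0.001,-0.0018,0.114,0],
  [-0.001,-0.0018,0.114,0],
  [-0.001,-0.0018,0.114,0],
], claw=1)

```text
time: 2.05
ee_pos: [0.4736, 0.2862, 0.0574]
eef_rot: [0.098, 0.995, 0.0, 0.0]
ft_force: [0.5, -0.0, 0.3]
width: 0.0866
```

Run:
```python
from h import *
go([.4727,.2869,.0565],78.7)
p,d=imaging.camera('side');cv2.imwrite('pics/s2.png',cv2.resize(p[130:230,200:350][:,:,::-1],None,fx=5,fy=5))
```

```text
t 2.05 ee [0.4736 0.2862 0.0574] jaw 78.75 tilt [ 0.001  0.001 -1.   ] shift [0.001  0.0005 0.0009] roll 0.0008257034000595688 w 0.0866 F [ 0.5 -0.   0.3] T [ 0.02 -0.03  0.  ]
```

View pics/s2.png

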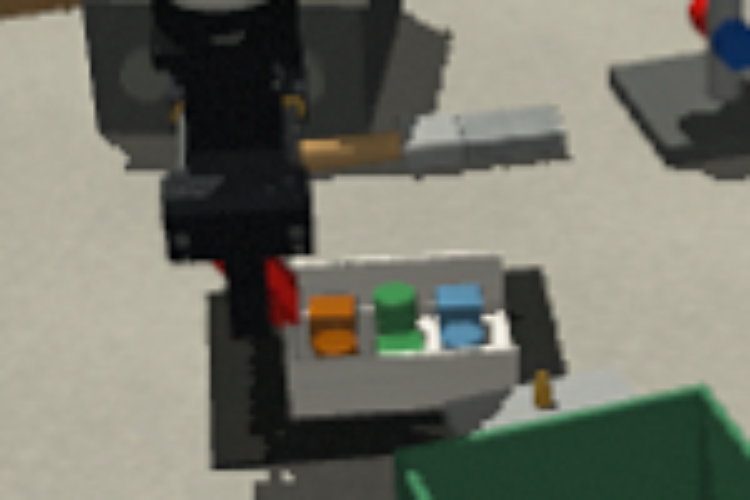

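Fingers straddle the handle (finger at about crop pixel (247,300)). I'll close on its 50 mm width with full grip, so that the tray can later be let swing about the pads.

>>> move_arm([
  [0,0,0,0],
  [0,0,0,0],
  [0,0,0,0],
  [0,0,0,0],
  [0,0,0,0],
  [0,0,0,0],
  [0,0,0,0],
  [0,0,0,0],
], claw=-1, newtons=60)

```text
time: 2.9
ee_pos: [0.4735, 0.2856, 0.0566]
eef_rot: [0.098, 0.995, 0.0, 0.0]
ft_force: [-0.5, 1.4, 1.2]
width: 0.0496
```

>>> move_arm([
  [0,0,-0.003,0],
  [0,0,-0.006,0],
  [0,0,-0.01,0],
  [0,0,-0.015,0],
  [0,0,-0.02,0],
  [0,0,-0.02,0],
])

```text
time: 3.5
ee_pos: [0.4739, 0.2856, 0.0775]
eef_rot: [0.098, 0.995, 0.001, 0.001]
ft_force: [0.1, 0.2, -5.2]
width: 0.0495
```

Run:
```python
from h import *
go([.4727,.2869,.0565],78.7)
p,d=imaging.camera('side');cv2.imwrite('pics/s3.png',cv2.resize(p[130:230,200:350][:,:,::-1],None,fx=5,fy=5))
```

```text
t 3.5 ee [0.4739 0.2856 0.0775] jaw 78.7 tilt [ 0.001  0.001 -1.   ] shift [0.0014 0.001  0.021 ] roll -7.633892175033552e-05 w 0.0495 F [ 0.1  0.2 -5.2] T [ 0.04  0.26 -0.03]
```

View pics/s3.png

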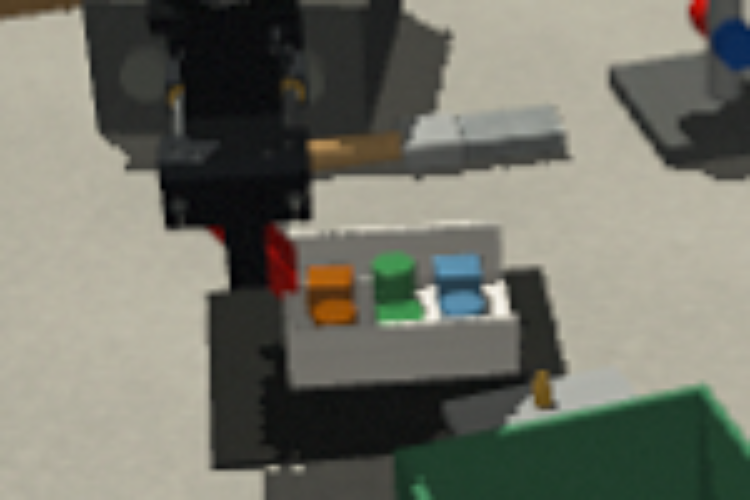

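>>> move_arm([
  [0,0,-0.003,0],
  [0,0,-0.01,0],
  [0,0,-0.02,0],
  [0,0,-0.034,0],
  [0,0,-0.05,0],
  [0,0,-0.067,0],
  [0,0,-0.084,0],
  [0,0,-0.101,0],
  [0,0,-0.118,0],
  [0,0,-0.135,0],
  [0,0,-0.15,0],
  [0,0,-0.163,0],
  [0,0,-0.173,0],
  [0,0,-0.18,0],
  [0,0,-0.183,0],
  [0,0,-0.183,0],
])

```text
time: 5.15
ee_pos: [0.4735, 0.2853, 0.2596]
eef_rot: [0.098, 0.995, 0.0, 0.0]
ft_force: [-0.1, -0.3, -5.2]
width: 0.0494
```

Run:
```python
from h import *
go([.510,-.022,.26],92.8)
p,d=imaging.camera('side');cv2.imwrite('pics/s4.png',cv2.resize(p[50:250,180:430][:,:,::-1],None,fx=3,fy=3))
```

```text
t 5.15 ee [0.4735 0.2853 0.2596] jaw 78.7 tilt [ 0.  0. -1.] shift [-0.096  -0.2942 -0.0004] roll -0.24616461179507998 w 0.0494 F [-0.1 -0.3 -5.2] T [ 0.05  0.28 -0.02]
```

View pics/s4.png

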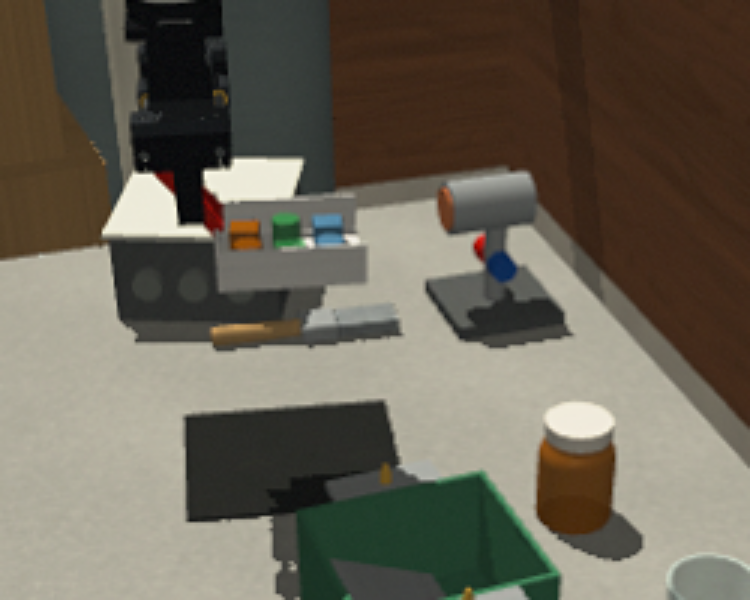

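The tray hangs level, with all visible offcuts in place (crop pixels (245,232), (287,228), (327,225)) and the mat clear beneath. Next I carry it to the hopper.

>>> move_arm([
  [-0.001,-0.003,0,0],
  [-0.003,-0.01,0,-0.01],
  [-0.007,-0.021,0,-0.02],
  [-0.012,-0.036,0,-0.035],
  [-0.018,-0.054,0,-0.05],
  [-0.024,-0.074,0,-0.067],
  [-0.031,-0.095,0,-0.084],
  [-0.038,-0.117,0,-0.101],
  [-0.045,-0.139,0,-0.118],
  [-0.053,-0.161,0,-0.135],
  [-0.06,-0.183,0,-0.152],
  [-0.067,-0.205,0,-0.169],
  [-0.074,-0.226,0,-0.186],
  [-0.08,-0.246,0,-0.203],
  [-0.086,-0.263,0,-0.217],
  [-0.09,-0.277,0,-0.23],
  [-0.093,-0.286,0,-0.24],
  [-0.095,-0.291,0,-0.244],
  [-0.096,-0.294,0,-0.246],
  [-0.096,-0.294,0,-0.246],
])

```text
time: 7.2
ee_pos: [0.5098, -0.0222, 0.2595]
eef_rot: [-0.024, 1.0, 0.0, -0.0]
ft_force: [-0.1, 0.1, -5.2]
width: 0.0495
```

Run:
```python
from h import *
go([.510,-.022,.255],92.8)
p,d=imaging.camera('side');cv2.imwrite('pics/s5.png',cv2.resize(p[50:300,180:450][:,:,::-1],None,fx=2.4,fy=2.4))
```

```text
t 7.2 ee [ 0.5098 -0.0222  0.2595] jaw 92.76 tilt [-0.  0. -1.] shift [-0.0002  0.0002  0.0045] roll -0.0006330669368499233 w 0.0495 F [-0.1  0.1 -5.2] T [0.05 0.28 0.01]
```

View pics/s5.png

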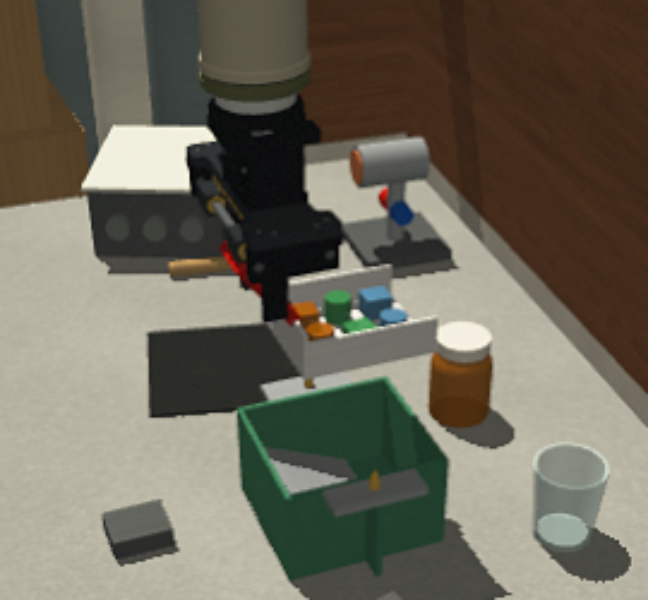

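>>> move_arm([
  [0,0,0,0],
  [0,0,0,0],
], newtons=30)

```text
time: 7.45
ee_pos: [0.5099, -0.0213, 0.2595]
eef_rot: [-0.025, 1.0, 0.0, -0.0]
ft_force: [0.1, -0.2, -4.4]
width: 0.0493
```

```bash
cat > tl.py <<'E'
from h import *
import sys
# tray side-wall plane tilt via side camera: use silver/red points near gripper
go([.510,-.022,.255],92.8)
p,d=imaging.camera('side');cv2.imwrite('pics/%s.png'%sys.argv[1],cv2.resize(p[130:300,250:430][:,:,::-1],None,fx=3,fy=3))
E
python3 tl.py d1
```

```text
t 7.45 ee [ 0.5099 -0.0213  0.2595] jaw 92.84 tilt [-0.  0. -1.] shift [-0.     -0.0007  0.0045] roll 0.000661628023966879 w 0.0493 F [ 0.1 -0.2 -4.4] T [0.02 0.3  0.02]
```

View pics/d1.png

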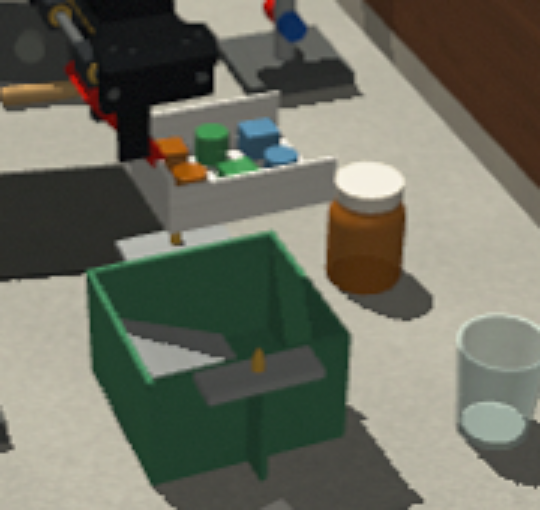

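Still level at 30 N (force and moment unchanged). I reduce the grip further, and watch the moment.

>>> move_arm([
  [0,0,0,0],
  [0,0,0,0],
], newtons=20)

```text
time: 7.7
ee_pos: [0.5099, -0.0217, 0.2595]
eef_rot: [-0.024, 1.0, 0.0, -0.0]
ft_force: [-1.9, 0.2, -5.0]
width: 0.0498
```

```bash
python3 tl.py d2
```

```text
t 7.7 ee [ 0.5099 -0.0217  0.2595] jaw 92.8 tilt [-0.  0. -1.] shift [-0.0001 -0.0003  0.0045] roll 6.362729787376907e-05 w 0.0498 F [-1.9  0.2 -5. ] T [-0.06  0.45 -0.04]
```

View pics/d2.png

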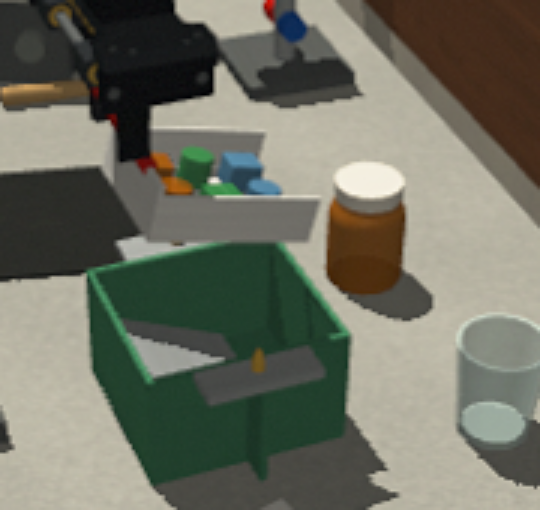

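>>> move_arm([
  [0,0,0,0],
  [0,0,0,0],
], newtons=20)

```text
time: 7.95
ee_pos: [0.51, -0.0218, 0.2595]
eef_rot: [-0.024, 1.0, 0.0, 0.0]
ft_force: [0.2, 0.9, -4.9]
width: 0.0494
```

```bash
python3 tl.py d3
```

```text
t 7.95 ee [ 0.51   -0.0218  0.2595] jaw 92.79 tilt [ 0.  0. -1.] shift [ 0.     -0.0002  0.0045] roll -0.0001595331766993928 w 0.0494 F [ 0.2  0.9 -4.9] T [0.02 0.2  0.02]
```

View pics/d3.png

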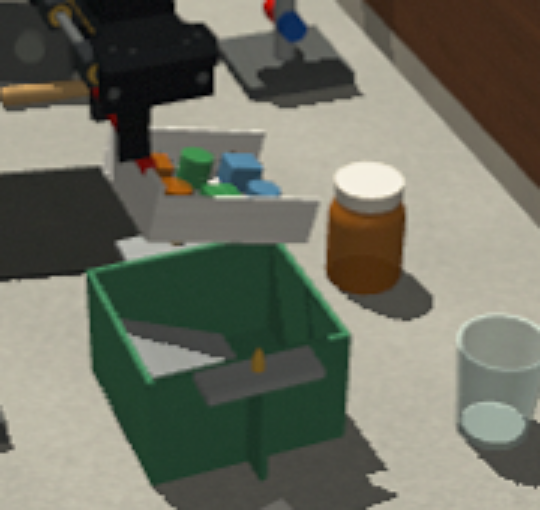

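>>> move_arm([
  [0,0,0,0],
  [0,0,0,0],
  [0,0,0,0],
], newtons=15)

```text
time: 8.3
ee_pos: [0.51, -0.0218, 0.2595]
eef_rot: [-0.024, 1.0, 0.0, 0.0]
ft_force: [0.6, -0.2, -3.7]
width: 0.0498
```

```bash
python3 tl.py d4
```

```text
t 8.3 ee [ 0.51   -0.0218  0.2595] jaw 92.79 tilt [ 0.  0. -1.] shift [-0.     -0.0002  0.0045] roll -0.0001844482682198067 w 0.0498 F [ 0.6 -0.2 -3.7] T [0.09 0.22 0.01]
```

View pics/d4.png

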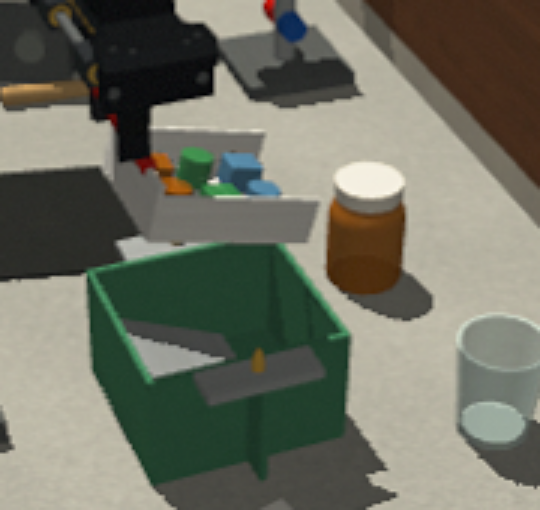

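>>> move_arm([
  [0,0,0,0],
  [0,0,0,0],
  [0,0,0,0],
], newtons=11)

```text
time: 8.65
ee_pos: [0.5099, -0.0218, 0.2595]
eef_rot: [-0.024, 1.0, 0.0, -0.0]
ft_force: [0.1, -0.3, -4.6]
width: 0.0499
```

```bash
python3 tl.py d5
```

```text
t 8.65 ee [ 0.5099 -0.0218  0.2595] jaw 92.79 tilt [-0.  0. -1.] shift [-0.0001 -0.0002  0.0045] roll -0.0001594110539205246 w 0.0499 F [ 0.1 -0.3 -4.6] T [ 0.01  0.29 -0.02]
```

View pics/d5.png

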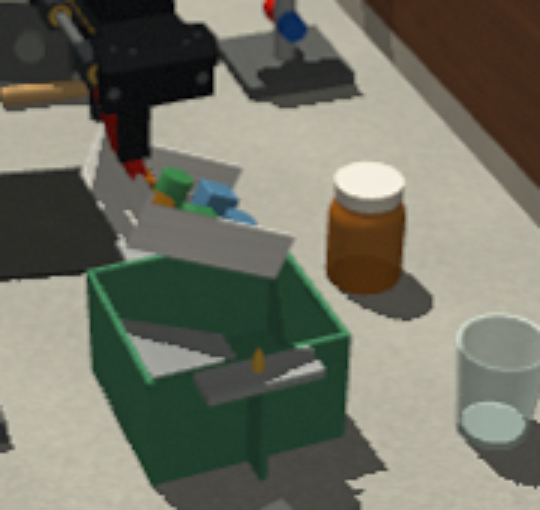

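>>> move_arm([
  [0,0,0,0],
  [0,0,0,0],
], newtons=9)

```text
time: 8.9
ee_pos: [0.51, -0.0218, 0.2595]
eef_rot: [-0.024, 1.0, 0.0, 0.0]
ft_force: [-0.7, -0.5, -5.1]
width: 0.05
```

```bash
python3 tl.py d6
```

```text
t 8.9 ee [ 0.51   -0.0218  0.2595] jaw 92.79 tilt [ 0.  0. -1.] shift [ 0.     -0.0002  0.0045] roll -0.00015065323151318928 w 0.05 F [-0.7 -0.5 -5.1] T [0.06 0.16 0.01]
```

View pics/d6.png

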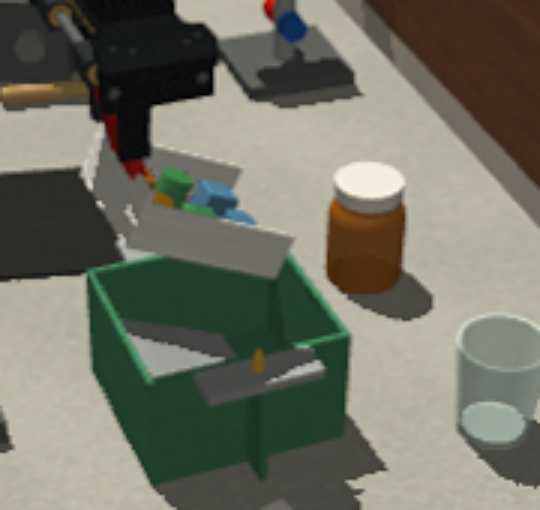

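>>> move_arm([
  [0,0,0,0],
  [0,0,0,0],
], newtons=7)

```text
time: 9.15
ee_pos: [0.51, -0.0218, 0.2596]
eef_rot: [-0.024, 1.0, 0.0, 0.0]
ft_force: [0.2, -0.9, -5.8]
width: 0.05
```

```bash
python3 tl.py d7
```

```text
t 9.15 ee [ 0.51   -0.0218  0.2596] jaw 92.79 tilt [ 0.  0. -1.] shift [ 0.     -0.0002  0.0046] roll -0.00011442218340313924 w 0.05 F [ 0.2 -0.9 -5.8] T [ 0.06  0.17 -0.02]
```

View pics/d7.png

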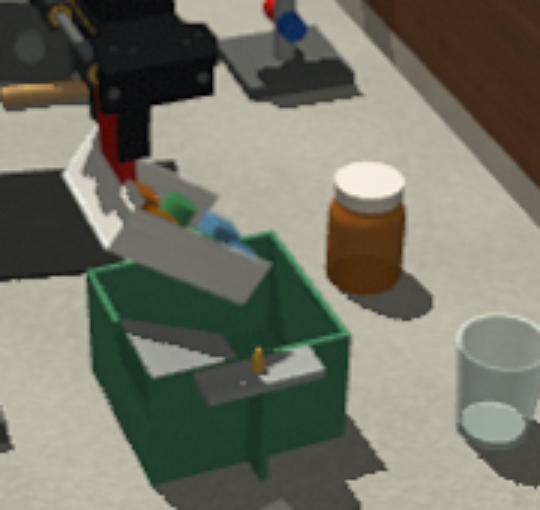

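>>> move_arm([
  [0,0,0,0],
  [0,0,0,0],
  [0,0,0,0],
])

```text
time: 9.5
ee_pos: [0.5102, -0.0218, 0.2597]
eef_rot: [-0.024, 1.0, 0.0, 0.0]
ft_force: [0.4, -0.4, -2.8]
width: 0.0501
```

```bash
python3 tl.py d8
```

```text
t 9.5 ee [ 0.5102 -0.0218  0.2597] jaw 92.79 tilt [ 0.001  0.    -1.   ] shift [ 0.0002 -0.0002  0.0047] roll -0.00013245941925195775 w 0.0501 F [ 0.4 -0.4 -2.8] T [ 0.08  0.02 -0.04]
```

View pics/d8.png

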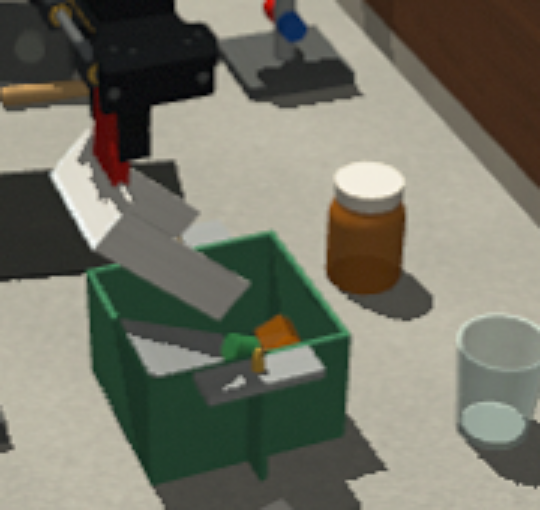

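Offcuts have slid out (two visible in the hopper at crop (240,347) and (278,332), wrist force down to about 2.8 N). I firm the grip and lift away from the hopper toward the mat side.

>>> move_arm([
  [0,0,0,0],
  [0,0,0,0],
  [0,0,-0.004,0],
  [0,0,-0.012,0],
  [0,0,-0.022,0],
  [0,0,-0.034,0],
  [0,0,-0.043,0],
  [0,0,-0.048,0],
  [0,0,-0.05,0],
], newtons=30)

```text
time: 10.45
ee_pos: [0.5102, -0.0218, 0.3103]
eef_rot: [-0.024, 1.0, 0.0, 0.0]
ft_force: [-0.7, -0.7, -2.6]
width: 0.05
```

Run:
```python
from h import *
go([.4727,.2869,.3],78.7)
p,d=imaging.camera('side');cv2.imwrite('pics/e1.png',cv2.resize(p[90:300,230:430][:,:,::-1],None,fx=2.8,fy=2.8))
p,d=imaging.camera('top');cv2.imwrite('pics/e2.png',cv2.resize(p[160:310,250:400][:,:,::-1],None,fx=4,fy=4))
```

```text
t 10.45 ee [ 0.5102 -0.0218  0.3103] jaw 92.79 tilt [ 0.001  0.    -1.   ] shift [0.0224 0.3102 0.0103] roll 0.24594447128266816 w 0.05 F [-0.7 -0.7 -2.6] T [ 0.03 -0.   -0.03]
```

View pics/e1.png

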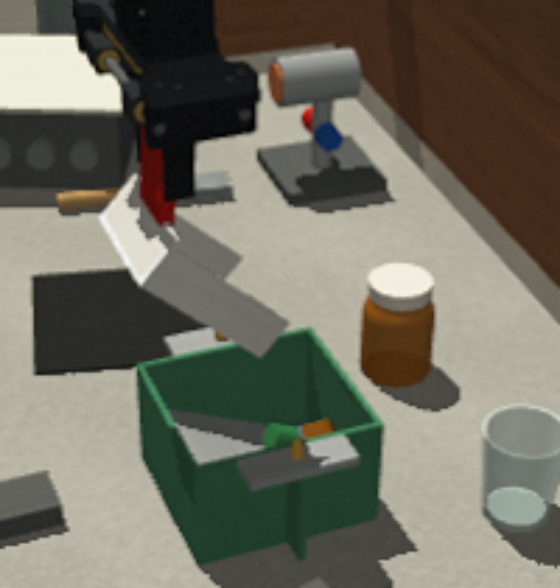

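View pics/e2.png

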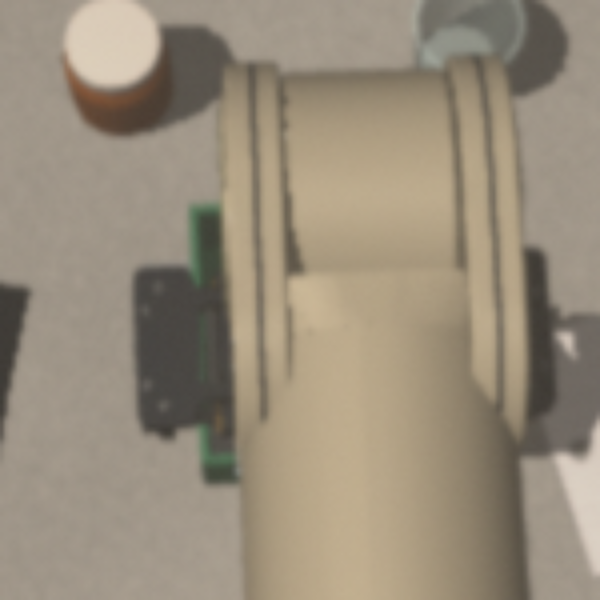

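Run:
```python
from h import *
go([.586,.264,.31],78.7)
```

```text
t 10.55 ee [ 0.51   -0.0218  0.3096] jaw 92.79 tilt [ 0.  0. -1.] shift [-0.0898  0.2818 -0.0004] roll 0.24589325028849607 w 0.0499 F [ 0.4  0.9 -3.4] T [-0.   -0.02 -0.03]
```

>>> move_arm([
  [0,0.003,0,0],
  [-0.002,0.01,0,0.01],
  [-0.006,0.021,0,0.02],
  [-0.011,0.036,0,0.035],
  [-0.017,0.054,0,0.05],
  [-0.023,0.074,0,0.067],
  [-0.03,0.095,0,0.084],
  [-0.037,0.117,0,0.101],
  [-0.044,0.139,0,0.118],
  [-0.052,0.161,0,0.135],
  [-0.059,0.183,0,0.152],
  [-0.066,0.205,0,0.169],
  [-0.073,0.226,0,0.186],
  [-0.079,0.243,0,0.203],
  [-0.083,0.257,0,0.217],
  [-0.086,0.268,0,0.23],
  [-0.088,0.276,0,0.24],
  [-0.089,0.28,0,0.244],
  [-0.09,0.282,0,0.246],
  [-0.09,0.282,0,0.246],
])

```text
time: 12.55
ee_pos: [0.5862, 0.264, 0.3096]
eef_rot: [0.099, 0.995, -0.0, 0.0]
ft_force: [0.2, -0.5, -2.8]
width: 0.0502
```

Run:
```python
from h import *
go([.586,.264,.18],78.7)
p,d=imaging.camera('side');cv2.imwrite('pics/f1.png',cv2.resize(p[50:300,200:450][:,:,::-1],None,fx=2.4,fy=2.4))
X=full('side',d);m=(d>0)&(X[...,1]>.15)&(X[...,1]<.215)&(X[...,2]>.12)&(X[...,2]<.34)&(X[...,0]<.75)&(X[...,0]>.4)
P=X[m];print(m.sum(),P.min(0),P.max(0),P[P[:,2].argmin()],P[P[:,0].argmax()])
p,d=imaging.camera('top');cv2.imwrite('pics/f2.png',cv2.resize(p[160:310,230:400][:,:,::-1],None,fx=4,fy=4))
z=np.load('top0.npz')['p'];hsv=cv2.cvtColor(z,cv2.COLOR_RGB2HSV)
mm=np.zeros((480,640),np.uint8);mm[215:315,165:265]=(hsv[215:315,165:265,2]<75)&(hsv[215:315,165:265,1]<120)
mm=cv2.morphologyEx(mm,cv2.MORPH_OPEN,np.ones((3,3)))
ys,xs=np.nonzero(mm);print('mat',rect(plane('top',np.c_[xs,ys],.004)))
```

```text
t 12.55 ee [0.5862 0.264  0.3096] jaw 78.67 tilt [ 0. -0. -1.] shift [ 0.0003 -0.      0.1296] roll -0.00046014445680407856 w 0.0502 F [ 0.2 -0.5 -2.8] T [0.   0.02 0.05]
473 [0.55410855 0.19737159 0.17535644] [0.65156978 0.21494067 0.2846986 ] [0.62965121 0.20295239 0.17535644] [0.65156978 0.20410996 0.19689302]
mat (array([544.9, 271.3]), array([175.7, 193.4]), 79.9)
```

View pics/f1.png

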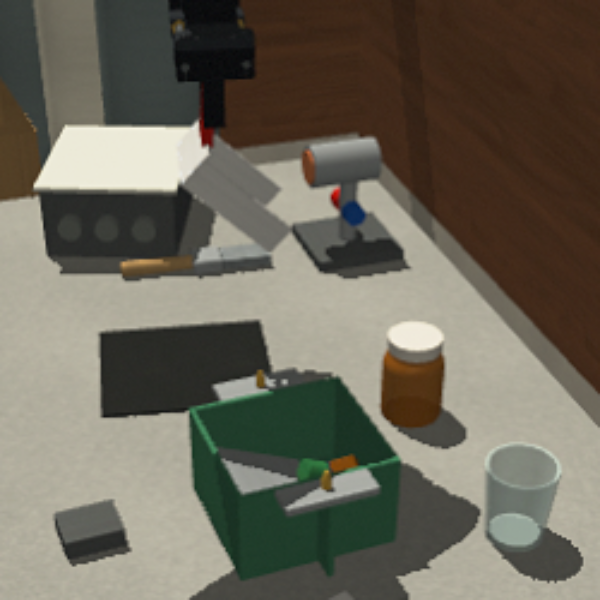

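View pics/f2.png

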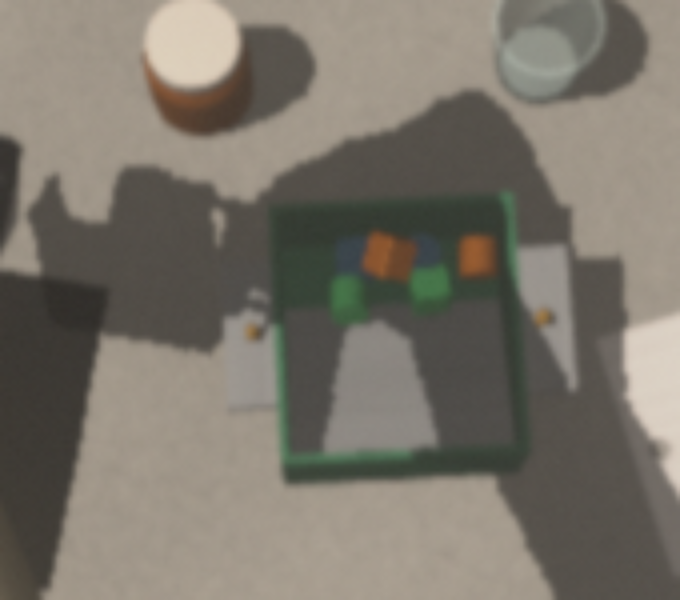

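All six offcuts are visible inside the hopper: two blue (crop (350,258), (428,248)), two amber ((388,255), (477,257)), two green ((347,298), (431,285)). The tray hangs at about 45°. I go down to just above the mat, then roll it flat about its lip.

Run:
```python
from h import *
go([.5625,.269,.148],78.7)
```

```text
t 12.65 ee [0.5863 0.2635 0.3098] jaw 78.65 tilt [ 0. -0. -1.] shift [0.0244 0.0007 0.1617] roll -0.0008952960385885718 w 0.0494 F [ 0.3  0.3 -2.2] T [ 0.01 -0.03  0.03]
```

>>> move_arm([
  [0.001,0,0.004,0],
  [0.003,0,0.012,0],
  [0.006,0,0.026,0],
  [0.009,0,0.044,0],
  [0.012,0,0.063,0],
  [0.015,0,0.083,0],
  [0.018,0,0.103,0],
  [0.02,0,0.12,0],
  [0.022,0,0.135,0],
  [0.023,0,0.147,0],
  [0.024,0,0.155,0],
  [0.0244,0,0.16,0],
  [0.0244,0,0.162,0],
  [0.0244,0,0.162,0],
])

```text
time: 14.05
ee_pos: [0.5624, 0.2691, 0.1478]
eef_rot: [0.099, 0.995, 0.0, 0.0]
ft_force: [-0.0, 0.2, -2.8]
width: 0.0496
```

Run:
```python
from h import *
go([.5625,.269,.138],78.7)
p,d=imaging.camera('side');cv2.imwrite('pics/g1.png',cv2.resize(p[90:240,200:380][:,:,::-1],None,fx=4,fy=4))
```

```text
t 14.05 ee [0.5624 0.2691 0.1478] jaw 78.69 tilt [ 0.  0. -1.] shift [-0.0001 -0.0001  0.0098] roll -0.00013256396667448586 w 0.0496 F [-0.   0.2 -2.8] T [-0.01 -0.    0.03]
```

View pics/g1.png

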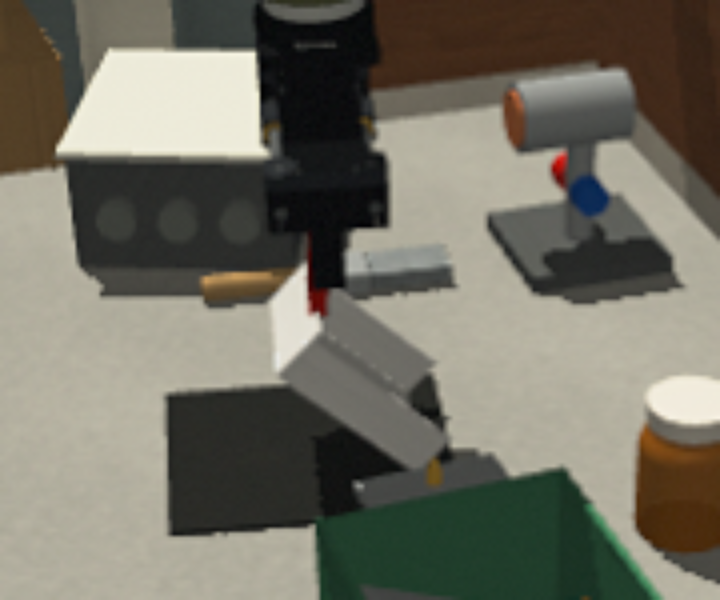

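The lip (crop (425,462)) hovers over the front part of the mat. I lower onto it with a softer grip, then roll about the lip.

>>> move_arm([
  [0,0,0.003,0],
  [0,0,0.006,0],
  [0,0,0.01,0],
  [0.003,0,0.0115,0],
  [0.008,0,0.0135,0],
  [0.013,0,0.0155,0],
  [0.0195,0,0.0185,0],
  [0.026,0,0.022,0],
  [0.032,0,0.0255,0],
  [0.038,0,0.029,0],
  [0.038,0,0.029,0],
], newtons=12)

```text
time: 15.2
ee_pos: [0.5237, 0.2767, 0.1177]
eef_rot: [0.098, 0.995, -0.0, -0.001]
ft_force: [-0.8, -0.2, -2.5]
width: 0.0499
```

Run:
```python
from h import *
go([.4728,.2869,.0565],78.7)
p,d=imaging.camera('side');cv2.imwrite('pics/g2.png',cv2.resize(p[90:240,200:380][:,:,::-1],None,fx=4,fy=4))
```

```text
t 15.2 ee [0.5237 0.2767 0.1177] jaw 78.74 tilt [-0.002 -0.001 -1.   ] shift [0.0518 0.0002 0.0612] roll 0.0007408475804976423 w 0.0499 F [-0.8 -0.2 -2.5] T [ 0.02  0.06 -0.03]
```

View pics/g2.png

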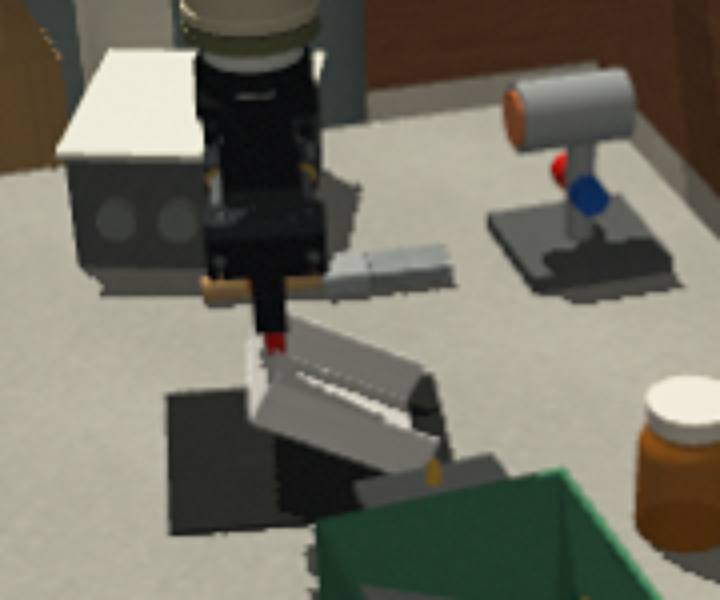

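>>> move_arm([
  [0.004,0,0.003,0],
  [0.008,0,0.0065,0],
  [0.0135,0,0.011,0],
  [0.0185,0,0.016,0],
  [0.0235,0,0.021,0],
  [0.0285,0,0.026,0],
  [0.033,0,0.0315,0],
  [0.037,0,0.037,0],
  [0.041,0,0.043,0],
  [0.045,0,0.049,0],
  [0.0485,0,0.055,0],
  [0.05,0,0.058,0],
  [0.0515,0,0.061,0],
  [0.052,0,0.062,0],
  [0.052,0,0.062,0],
])

```text
time: 16.75
ee_pos: [0.4745, 0.2865, 0.0578]
eef_rot: [0.099, 0.995, 0.0, 0.0]
ft_force: [-2.4, -3.9, 11.2]
width: 0.0498
```

Run:
```python
from h import *
go([.4728,.2869,.0565],78.7)
p,d=imaging.camera('side');cv2.imwrite('pics/g3.png',cv2.resize(p[110:240,200:360][:,:,::-1],None,fx=4,fy=4))
X=full('side',d);m=(d>0)&(X[...,1]>.17)&(X[...,1]<.27)&(X[...,2]>.028)&(X[...,2]<.06)&(X[...,0]<.68)&(X[...,0]>.46)
P=X[m];P=P[abs(P[:,1]-np.median(P[:,1]))<.1]
a=P[(P[:,0]>.5)&(P[:,0]<.53)];b=P[(P[:,0]>.58)&(P[:,0]<.61)];print('top z rear/front',np.percentile(a[:,2],90),np.percentile(b[:,2],90))
```

```text
t 16.75 ee [0.4745 0.2865 0.0578] jaw 78.67 tilt [ 0.001  0.    -1.   ] shift [0.0018 0.     0.0013] roll -0.000572826308984038 w 0.0498 F [-2.4 -3.9 11.2] T [-1.    0.74  0.05]
top z rear/front 0.039584347453263155 0.04232287161170756
```

View pics/g3.png

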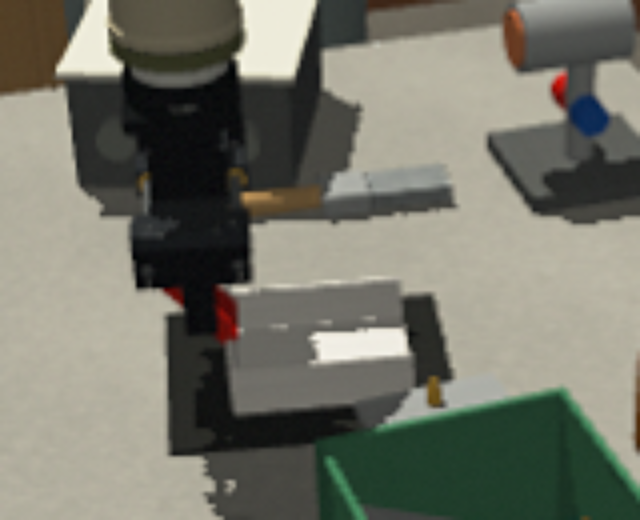

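The tray lies flat on the mat (crop (315,350)), and I feel about 14 N of press. I ease up slightly, open, and retreat upward.

>>> move_arm([
  [0,0,-0.001,0],
  [0,0,-0.001,0],
])

```text
time: 17.0
ee_pos: [0.4741, 0.2867, 0.0579]
eef_rot: [0.099, 0.995, 0.0, 0.0]
ft_force: [-1.5, -1.5, 5.7]
width: 0.0497
```

>>> move_arm([
  [0,0,-0.001,0],
  [0,0,-0.001,0],
  [0,0,-0.001,0],
  [0,0,-0.001,0],
  [0,0,-0.001,0],
  [0,0,-0.001,0],
  [0,0,-0.001,0],
], claw=1)

```text
time: 17.7
ee_pos: [0.474, 0.2867, 0.0585]
eef_rot: [0.098, 0.995, 0.0, -0.0]
ft_force: [-0.1, 0.8, 0.1]
width: 0.0863
```

Run:
```python
from h import *
go([.4728,.2869,.0565],78.7)
```

```text
t 17.7 ee [0.474  0.2867 0.0585] jaw 78.7 tilt [ 0.  0. -1.] shift [ 0.0012 -0.      0.002 ] roll -4.933192024922817e-05 w 0.0863 F [-0.1  0.8  0.1] T [-0.01  0.01  0.01]
```

Run:
```python
from h import *
z=np.load('top0.npz');p,d=z['p'],z['d'];X=full('top',d);ok=d>0
hsv=cv2.cvtColor(p,cv2.COLOR_RGB2HSV);H,S,V=[hsv[...,i].astype(int) for i in range(3)]
u,v=np.meshgrid(range(640),range(480));B=ok&(u>=375)&(u<490)&(v>=212)&(v<315)
print(V[262,400],V[290,380],V[240,440],S[240,440],V[232,480])
W=(B&(V>180)).astype(np.uint8)
cs,_=cv2.findContours(W,cv2.RETR_EXTERNAL,cv2.CHAIN_APPROX_NONE);c=max(cs,key=cv2.contourArea)
print('white',rect(plane('top',c[:,0,:],.008)))
f=np.zeros_like(W);cv2.drawContours(f,[c],-1,1,-1);f=cv2.erode(f,np.ones((3,3)))
n,L,st,ce=cv2.connectedComponentsWithStats(((f>0)&(V<200)).astype(np.uint8))
for i in range(1,n):
    if st[i,4]>3:
        m=L==i;w=(220-V[m]).clip(0);cc=[(u[m]*w).sum()/w.sum(),(v[m]*w).sum()/w.sum()]
        print('dark',st[i],np.round(cc,2),plane('top',[cc],.008).round(4))
m=B&(X[...,2]>.052)&(X[...,2]<.06);print('bar top',m.sum(),rect(X[m]),X[m].mean(0).round(4))
z=np.load('side0.npz');d2=z['d'];X2=full('side',d2);p2=z['p']
m=(d2>0)&(X2[...,2]>.0525)&(X2[...,2]<.062)&(abs(X2[...,0]-.547)<.08)&(abs(X2[...,1]+.272)<.08);print('side bar top',m.sum(),rect(X2[m]),X2[m].mean(0).round(4))
m=(d2>0)&(X2[...,2]>.094)&(X2[...,2]<.106)&(abs(X2[...,0]-.583)<.11)&(abs(X2[...,1]+.019)<.13);print('side rim',m.sum(),rect(X2[m]))
hs=cv2.cvtColor(p2,cv2.COLOR_RGB2HSV);u2,v2=u,v
m=(hs[...,0]>10)&(hs[...,0]<28)&(hs[...,1]>120)&(hs[...,2]>80)&(u>290)&(u<350)&(v>195)&(v<265)
n,L,st,ce=cv2.connectedComponentsWithStats(m.astype(np.uint8))
for i in range(1,n):
    if st[i,4]>3:
        ys,xs=np.nonzero(L==i);t=ys.min();print('side pin',st[i],'tip',plane('side',[[xs[ys==t].mean(),t]],.118).round(4))
```

```text
218 163 219 27 163
white (array([ 545.9, -271.6]), array([162.5, 211.1]), 16.8)
dark [410 251  43  20 368] [430.2  259.96] [[ 0.5506 -0.2799  0.008 ]]
dark [457 250   6   6  29] [459.31 252.21] [[ 0.5705 -0.3551  0.008 ]]
dark [392 269   6   7  31] [394.17 271.94] [[ 0.5198 -0.1869  0.008 ]]
bar top 176 (array([ 546.2, -271.9]), array([14.1, 92.5]), 16.3) [ 0.546  -0.2707  0.056 ]
side bar top 238 (array([ 543.5, -270.8]), array([16. , 90.4]), 15.1) [ 0.5433 -0.2721  0.0546]
side rim 1268 (array([580.7, -17. ]), array([161.8, 217. ]), 2.9)
side pin [307 204   3   7  20] tip [[0.5744 0.0682 0.118 ]]
side pin [334 246   4   8  24] tip [[ 0.583  -0.1055  0.118 ]]
```

>>> move_arm([
  [0,0,-0.01,0],
  [0,0,-0.04,0],
  [0,0,-0.08,0],
  [0,0,-0.12,0],
  [0,0,-0.16,0],
  [0,0,-0.19,0],
  [0,0,-0.21,0],
  [0,0,-0.21,0],
])

```text
time: 18.5
ee_pos: [0.4751, 0.2873, 0.2726]
eef_rot: [0.099, 0.995, 0.002, 0.002]
ft_force: [0.6, 0.2, 0.5]
width: 0.0869
```

Run:
```python
from h import *
go([.4728,.2869,.0565],78.7)
p,d=imaging.camera('side');cv2.imwrite('pics/g4.png',p[:,:,::-1])
```

```text
t 18.5 ee [0.4751 0.2873 0.2726] jaw 78.68 tilt [ 0.005  0.004 -1.   ] shift [ 0.0029 -0.0018  0.216 ] roll -0.0002739256994268177 w 0.0869 F [0.6 0.2 0.5] T [ 0.05 -0.09  0.01]
```

View pics/g4.png

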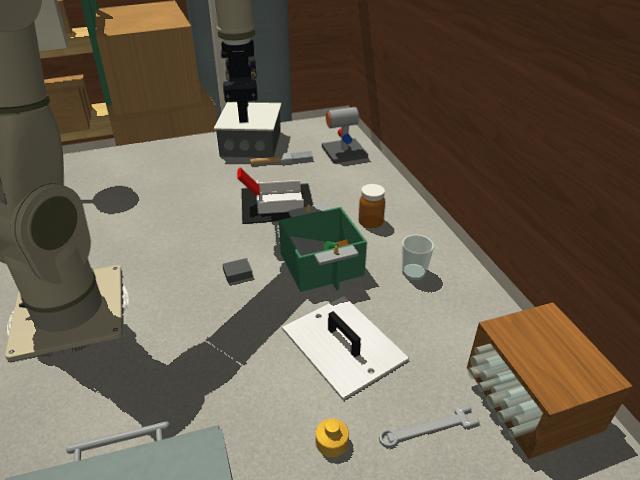

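Run:
```python
from h import *
go([.5457,-.2714,.2],16.8);print(np.round(read_state()['joint_positions'],2))
```

```text
t 18.55 ee [0.4745 0.2869 0.2704] jaw 78.69 tilt [ 0.002  0.002 -1.   ] shift [-0.1792 -0.5336  0.0694] roll 1.0801357104833342 w 0.0869 F [-0.3  0.1 -0.4] T [ 0.02  0.03 -0.01]
[-0.82  0.15  0.22  1.59 -0.03  1.4   0.77]
```

>>> move_arm([
  [-0.01,-0.03,0,0.08],
  [-0.024,-0.07,0,0.18],
  [-0.037,-0.11,0,0.28],
  [-0.05,-0.15,0,0.38],
  [-0.064,-0.19,0,0.48],
  [-0.077,-0.23,0,0.58],
  [-0.09,-0.27,0,0.68],
  [-0.104,-0.31,0,0.78],
  [-0.117,-0.35,0,0.88],
  [-0.131,-0.39,0.01,0.98],
  [-0.144,-0.43,0.025,1.05],
  [-0.158,-0.47,0.04,1.08],
  [-0.17,-0.505,0.055,1.08],
  [-0.177,-0.525,0.065,1.08],
  [-0.1795,-0.5335,0.0695,1.08],
  [-0.1795,-0.5335,0.0695,1.08],
  [-0.1795,-0.5335,0.0695,1.08],
])

```text
time: 20.25
ee_pos: [0.5456, -0.2703, 0.1991]
eef_rot: [0.596, 0.803, 0.0, -0.0]
ft_force: [0.4, -0.5, -0.4]
width: 0.0869
```

Run:
```python
from h import *
go([.5457,-.2714,.029],16.8);print(np.round(read_state()['joint_positions'],2))
```

```text
t 20.25 ee [ 0.5456 -0.2703  0.1991] jaw 16.88 tilt [-0.     0.001 -1.   ] shift [-0.0012 -0.0003  0.1701] roll 0.0013843997447690174 w 0.0869 F [ 0.4 -0.5 -0.4] T [-0.08  0.04 -0.01]
[-0.16  0.36  0.69  1.57 -0.24  1.3   0.86]
```

>>> move_arm([
  [0,0,0.02,0],
  [-0.0005,0,0.055,0],
  [-0.0005,0,0.09,0],
  [-0.0005,0,0.12,0],
  [-0.0005,0,0.145,0],
  [-0.0005,0,0.16,0],
  [-0.0005,0,0.17,0],
  [-0.0005,0,0.17,0],
  [-0.0005,0,0.17,0],
])

```text
time: 21.15
ee_pos: [0.5463, -0.2722, 0.0301]
eef_rot: [0.596, 0.803, 0.0, 0.001]
ft_force: [0.2, 0.2, 0.1]
width: 0.0868
```

Run:
```python
from h import *
go([.5457,-.2714,.029],16.8)
p,d=imaging.camera('side');cv2.imwrite('pics/c1.png',cv2.resize(p[230:400,250:450][:,:,::-1],None,fx=3,fy=3))
```

```text
t 21.15 ee [ 0.5463 -0.2722  0.0301] jaw 16.84 tilt [ 0.001 -0.    -1.   ] shift [ 0.0009 -0.0003  0.0011] roll 0.0006295642933128639 w 0.0868 F [0.2 0.2 0.1] T [-0.07  0.04 -0.01]
```

View pics/c1.png

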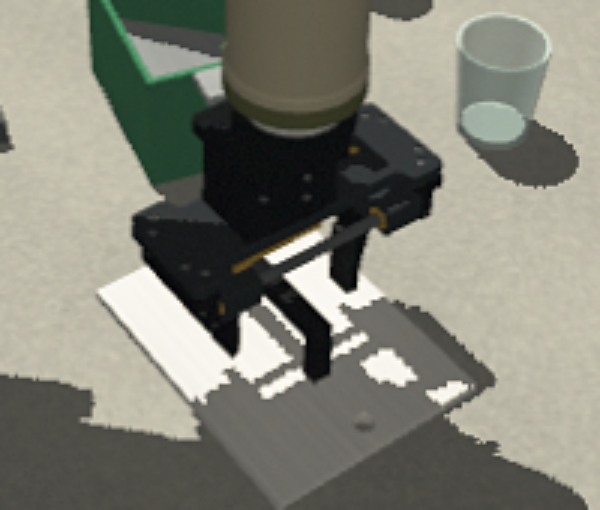

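The fingers (crop (230,335) and (345,280)) straddle the black bar. I close and test-lift.

>>> move_arm([
  [0,0,0,0],
  [0,0,0,0],
  [0,0,0,0],
  [0,0,0,0],
  [0,0,0,0],
  [0,0,0,0],
  [0,0,0,0],
  [0,0,0,0],
  [0,0,0,0],
  [0,0,0,0],
  [0,0,0,0],
  [0,0,0,0],
], claw=-1, newtons=50)

```text
time: 22.4
ee_pos: [0.5453, -0.2722, 0.0289]
eef_rot: [0.596, 0.803, -0.0, -0.0]
ft_force: [-1.2, 0.1, 0.8]
width: 0.0136
```

Run:
```python
from h import *
go([.5457,-.2714,.029],16.8)
```

```text
t 22.4 ee [ 0.5453 -0.2722  0.0289] jaw 16.81 tilt [-0.  0. -1.] shift [ 0.0006  0.0006 -0.0001] roll 0.0002188886650324693 w 0.0136 F [-1.2  0.1  0.8] T [-0.12  0.36 -0.01]
```

>>> move_arm([
  [0,0,-0.003,0],
  [0,0,-0.009,0],
  [0,0,-0.018,0],
  [0,0,-0.032,0],
  [0,0,-0.05,0],
  [0,0,-0.07,0],
  [0,0,-0.09,0],
  [0,0,-0.11,0],
  [0,0,-0.13,0],
  [0,0,-0.147,0],
  [0,0,-0.159,0],
  [0,0,-0.167,0],
  [0,0,-0.17,0],
  [0,0,-0.17,0],
])

```text
time: 23.8
ee_pos: [0.5455, -0.2721, 0.199]
eef_rot: [0.596, 0.803, 0.0, -0.0]
ft_force: [-0.3, -0.3, -5.8]
width: 0.0134
```

Run:
```python
from h import *
go([.5825,-.0187,.199],2.8)
p,d=imaging.camera('side');cv2.imwrite('pics/c2.png',cv2.resize(p[130:400,230:450][:,:,::-1],None,fx=2.5,fy=2.2))
```

```text
t 23.8 ee [ 0.5455 -0.2721  0.199 ] jaw 16.81 tilt [-0.  0. -1.] shift [0.2318 0.1087 0.    ] roll 0.24459949807326908 w 0.0134 F [-0.3 -0.3 -5.8] T [-0.04  0.02 -0.01]
```

View pics/c2.png

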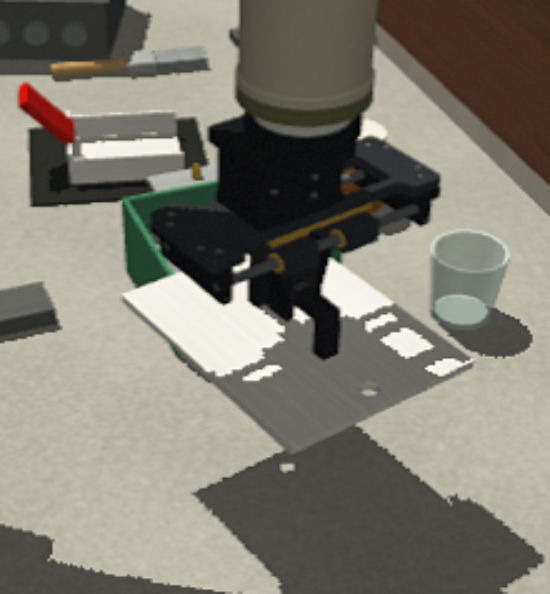

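>>> move_arm([
  [0.003,0.001,0,0.003],
  [0.01,0.004,0,0.01],
  [0.021,0.01,0,0.022],
  [0.035,0.016,0,0.037],
  [0.052,0.024,0,0.055],
  [0.071,0.033,0,0.075],
  [0.091,0.043,0,0.096],
  [0.111,0.052,0,0.117],
  [0.131,0.061,0,0.138],
  [0.151,0.071,0,0.159],
  [0.171,0.08,0,0.18],
  [0.189,0.088,0,0.2],
  [0.204,0.095,0,0.216],
  [0.216,0.101,0,0.229],
  [0.225,0.105,0,0.238],
  [0.23,0.1075,0,0.243],
  [0.231,0.108,0,0.2446],
  [0.231,0.108,0,0.2446],
])

```text
time: 25.65
ee_pos: [0.582, -0.0202, 0.199]
eef_rot: [0.69, 0.724, -0.0, 0.0]
ft_force: [-0.8, 0.1, -3.7]
width: 0.0134
```

Run:
```python
from h import *
go([.5822,-.0196,.15],2.8)
p,d=imaging.camera('side');np.savez('c3.npz',p=p,d=d);cv2.imwrite('pics/c3.png',cv2.resize(p[150:320,230:430][:,:,::-1],None,fx=4,fy=3.5))
p,d=imaging.camera('top');np.savez('c3t.npz',p=p,d=d);cv2.imwrite('pics/c3t.png',cv2.resize(p[180:310,270:400][:,:,::-1],None,fx=4.5,fy=4.5))
```

```text
t 25.65 ee [ 0.582  -0.0202  0.199 ] jaw 2.78 tilt [-0. -0. -1.] shift [0.0006 0.0002 0.049 ] roll -0.00041318314244196606 w 0.0134 F [-0.8  0.1 -3.7] T [-0.14  0.02  0.03]
```

View pics/c3.png

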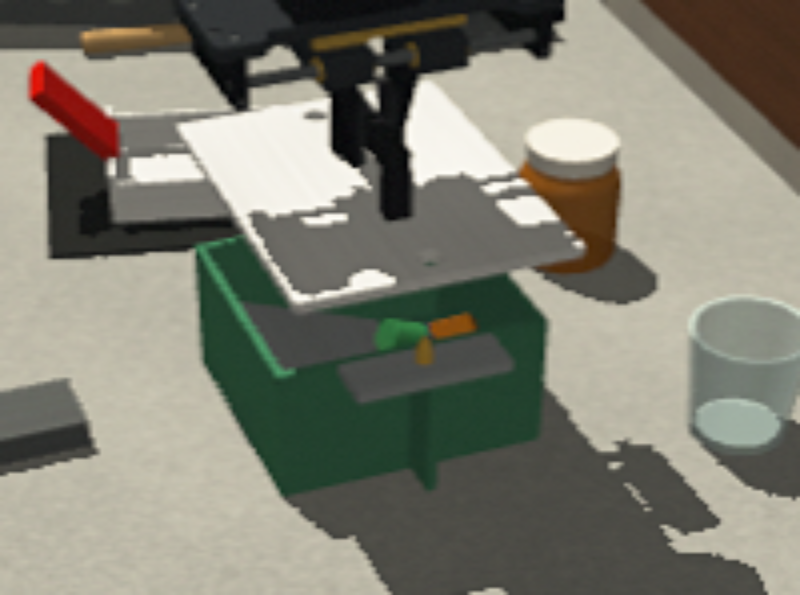

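View pics/c3t.png

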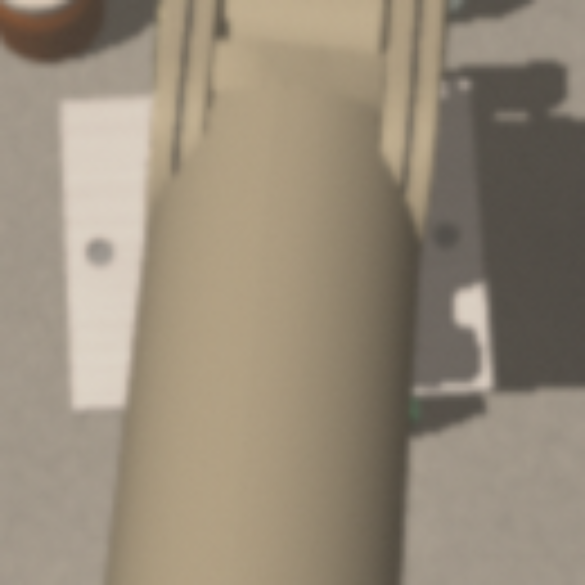

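Run:
```python
from h import *
u,v=np.meshgrid(np.arange(640.),np.arange(480.))
def cen(W,a,b,c,e):
    w=W[c:e,a:b];return [(u[c:e,a:b]*w).sum()/w.sum(),(v[c:e,a:b]*w).sum()/w.sum()]
p=np.load('c3t.npz')['p'].astype(float);g=p.mean(2)
A=cen((np.median(g[228:244,286:299])-8-g).clip(0),288,297,231,241);B=cen((np.median(g[226:238,364:374])-5-g).clip(0),365,374,228,237)
print(A,B);ha,hb=plane('top',[A,B],.178);print('holes top',ha,hb,(ha+hb)/2,np.degrees(np.arctan2(*(-(ha-hb)[:2]*[1,-1]))))
q=np.load('top0.npz')['p'].astype(float)
sat=(q[...,0]-q[...,2])
print(np.round(sat[237:249,287:299]).astype(int));
wa=(sat-48).clip(0)
P1=cen(wa,288,297,238,247);P2=cen(wa,361,370,234,243);print(P1,P2)
for zz in(.108,.112):
    a,b=plane('top',[P1,P2],zz);print('pins',zz,a.round(4),b.round(4),((a+b)/2).round(4),np.linalg.norm(a-b))
# side
s=np.load('c3.npz')['p'].astype(float);gs=s.mean(2)
print(np.round(gs[218:230,330:346]).astype(int))
```

```text
[np.float64(291.6383194128069), np.float64(235.50265755504935)] [np.float64(368.639751552795), np.float64(231.88650479954825)]
holes top [0.57957429 0.06796825 0.178     ] [ 0.58738643 -0.10761429  0.178     ] [ 0.58348036 -0.01982302  0.178     ] 2.5475644862632025
[[12 12 12 13 12 11 12 11 11 12 11  3]
 [12 11 12 13 13 13 12 11 11 12  9  2]
 [12 10 12 12 14 13 13 13 11 12 11  2]
 [12 12 12 13 17 21 21 15 12 12  9  2]
 [13 12 12 15 29 49 42 23 12 11  9  2]
 [12 11 12 19 44 71 61 34 14 10 10  3]
 [12 11 13 18 43 68 61 36 16 10 10  4]
 [12 12 12 15 29 48 43 27 13 11 10  4]
 [13 12 11 12 18 24 21 15 12 13 10  3]
 [13 13 12 12 13 14 14 12 12 12 11  5]
 [12 13 13 12 12 12 12 12 13 12 11  6]
 [14 12 13 12 11 12 13 11 12 12 11  6]]
[np.float64(292.37142857142857), np.float64(242.45714285714286)] [np.float64(365.1357142857143), np.float64(238.74285714285713)]
pins 0.108 [0.5774 0.0693 0.108 ] [ 0.5859 -0.1057  0.108 ] [ 0.5817 -0.0182  0.108 ] 0.17516680756331204
pins 0.112 [0.5766 0.0691 0.112 ] [ 0.5851 -0.1053  0.112 ] [ 0.5809 -0.0181  0.112 ] 0.1746251083526012
[[105 107 106 107 105 106 107 106 105 105 106 106 105 105 104 104]
 [106 106 107 107 107 105 104 106 105 104 105 107 106 104 104 103]
 [106 106 107 106 106 106 105 106 105 105 105 106 105 106 104 104]
 [105 106 106 107 107 109 112 114 112 108 104 105 106 106 104 106]
 [104 106 105 106 110 114 117 116 115 111 106 105 105 105 105 105]
 [104 106 106 106 105 109 116 116 113 106 103 103 104 104 104 106]
 [104 104 106 106 102 108 112 102 106 106 100 102 105 104 105 105]
 [106 104 105 106 106 103  84  70  85  98 105 106 107 105 105 105]
 [108 105 105 105 106 106 104 101 103 105 106 107 105 105 105 104]
 [108 108 105 104 104 106 107 107 109 106 105 105 108 110 110 111]
 [106 109 105 104 105 105 105 108 109 110 111 112 111 114 115 113]
 [105 107 107 106 106 108 112 113 114 115 115 115 114 115 115 118]]
```

Run:
```python
from h import *
print('hole b side',plane('side',[[336.9,222.8]],.178))
s=np.load('c3.npz')['p'].astype(float);sat=s[...,0]-s[...,2]
u,v=np.meshgrid(np.arange(640.),np.arange(480.))
w=(sat-35).clip(0)[240:262,326:346];print(np.round(sat[242:258,328:344]).astype(int))
c=[(u[240:262,326:346]*w).sum()/w.sum(),(v[240:262,326:346]*w).sum()/w.sum()];print(c)
for z in(.106,.108,.110):print('pin b side',z,plane('side',[c],z))
# cover edges by depth, both cams
for n,f in(('side','c3.npz'),('top','c3t.npz')):
    d=np.load(f)['d'];X=full(n,d);m=(d>0)&(X[...,2]>.172)&(X[...,2]<.184)&(abs(X[...,0]-.58)<.11)&(abs(X[...,1]+.02)<.13)
    print(n,'cover',m.sum(),rect(X[m]),X[m].mean(0)[2])
d=np.load('c3.npz')['d'];X=full('side',d);m=(d>0)&(X[...,2]>.095)&(X[...,2]<.105)&(abs(X[...,0]-.58)<.11)&(X[...,1]<-.093)&(X[...,1]>-.14);print('flange b side',rect(X[m]))
d=np.load('top0.npz')['d'];X=full('top',d)
for lo,hi in((-.14,-.096),(.06,.12)):
    m=(d>0)&(X[...,2]>.095)&(X[...,2]<.105)&(abs(X[...,0]-.58)<.11)&(X[...,1]<hi)&(X[...,1]>lo);print('flange top',rect(X[m]))
```

```text
hole b side [[ 0.58521847 -0.10469967  0.178     ]]
[[-13 -14 -14 -13 -14 -16 -15 -16 -14  47 116 111 122 131 121 118]
 [-12 -15 -16 -13 -14 -13 -15 -17 -25  48 132 124 124 122 117 120]
 [-15 -12 -12 -13 -13 -14 -12 -15 -27  47 134 125 120 119 122 124]
 [-14 -10 -11 -10 -12 -11 -15  -7 -13   2  82 128 126 127 113  84]
 [-13 -10  -9  -8  -9 -14 -11  32  47   2  32  74  61  38  21   9]
 [-12  -9  -8  -9  -9 -13  10  65  84  44  -8   2  -2 -11 -10  -6]
 [-10  -9 -12 -11 -12 -10  36  81  87  58   5  -5  -3  -1  -1   0]
 [-10 -10 -12 -13 -13   8  58  85  85  64  16  -2   1   1   1   1]
 [ -7  -5  -1   0  -2  17  65  82  82  70  27  -1   1   1   3   2]
 [  1   0   0   1  -2  16  65  81  82  72  30  -1   1   0   1   2]
 [  1   2   1   0  -2  18  65  82  84  71  28  -3   0   2   3   2]
 [  2   3   2   3   1  13  57  85  88  65  22  -1   0   1   1   0]
 [  2   2   0   0   0   1   8  20  24  10   2   0   0   1   1   0]
 [  1   0   0   0   0  -1  -1   1   2   0   2   1   1   2   0   1]
 [  2   1   2   0   1   1   1   0   1   1   1   0   0   1   0   0]
 [  1   0   0   2   2   1   0  -1   0   1  -1   0   0   1   1   1]]
[np.float64(340.2091280653951), np.float64(244.5569936421435)]
pin b side 0.106 [[ 0.59975156 -0.08951723  0.106     ]]
pin b side 0.108 [[ 0.59883995 -0.09190751  0.108     ]]
pin b side 0.11 [[ 0.59792834 -0.09429779  0.11      ]]
side cover 3525 (array([582.3, -18.2]), array([162.1, 215.2]), 2.7) 0.1771182444175196
top cover 1904 (array([584.5, -20.1]), array([160.8, 210.3]), 2.7) 0.17850869146267268
flange b side (array([ 567.5, -109.5]), array([ 32.6, 126.7]), 89.8)
flange top (array([ 569.5, -110.5]), array([125.8,  28.9]), 0.7)
flange top (array([578.4,  74.3]), array([90.2, 27.1]), 0.3)
```

>>> move_arm([
  [0.0005,-0.0006,0.004,0],
  [0.001,-0.0012,0.012,0],
  [0.0014,-0.0016,0.022,0],
  [0.0014,-0.0016,0.032,0],
  [0.0014,-0.0016,0.04,0],
  [0.0014,-0.0016,0.045,0],
  [0.0014,-0.0016,0.048,0],
  [0.0014,-0.0016,0.051,0],
  [0.0014,-0.0016,0.054,0],
  [0.0014,-0.0016,0.056,0],
  [0.0014,-0.0016,0.056,0],
])

```text
time: 26.85
ee_pos: [0.5804, -0.0184, 0.1429]
eef_rot: [0.69, 0.724, -0.0, -0.0]
ft_force: [-0.6, 0.7, -4.4]
width: 0.0134
```

Run:
```python
from h import *
go([.5803,-.0188,.129],2.8)
p,d=imaging.camera('side');cv2.imwrite('pics/c4.png',cv2.resize(p[150:320,230:430][:,:,::-1],None,fx=4,fy=3.5))
```

```text
t 26.85 ee [ 0.5804 -0.0184  0.1429] jaw 2.8 tilt [-0.  0. -1.] shift [-0.0004 -0.0001  0.0139] roll 3.1110333703109984e-05 w 0.0134 F [-0.6  0.7 -4.4] T [-0.07  0.1   0.08]
```

View pics/c4.png

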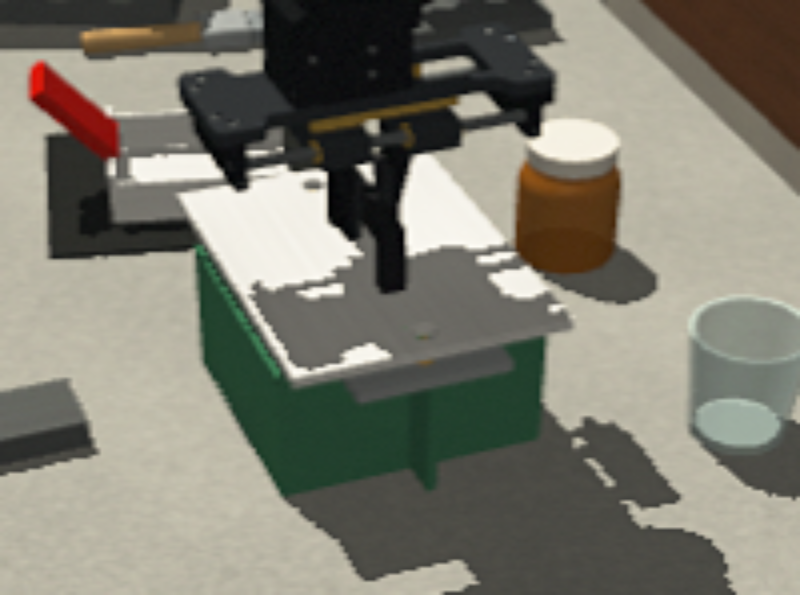

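The underside is already 4 mm below the pin tips with no contact force, so both pins are in the holes. I go on down slowly.

>>> move_arm([
  [0,0,0.0015,0],
  [0,0,0.003,0],
  [0,0,0.0045,0],
  [0,0,0.006,0],
  [0,0,0.0075,0],
  [0,0,0.0075,0],
])

```text
time: 27.5
ee_pos: [0.5803, -0.0184, 0.1352]
eef_rot: [0.69, 0.724, -0.0, -0.0]
ft_force: [-0.1, 0.5, -5.0]
width: 0.0136
```

>>> move_arm([
  [0,0,0.0015,0],
  [0,0,0.003,0],
  [0,0,0.0045,0],
  [0,0,0.006,0],
  [0,0,0.006,0],
])

```text
time: 28.0
ee_pos: [0.5803, -0.0185, 0.1293]
eef_rot: [0.69, 0.724, -0.0, -0.0]
ft_force: [-0.5, -0.2, -4.9]
width: 0.0133
```

Run:
```python
from h import *
go([.5803,-.0188,.129],2.8)
```

```text
t 28.0 ee [ 0.5803 -0.0185  0.1293] jaw 2.8 tilt [-0.  0. -1.] shift [-0.0003 -0.      0.0003] roll 5.14475432124542e-06 w 0.0133 F [-0.5 -0.2 -4.9] T [-0.13  0.08  0.  ]
```

No contact yet; I lower another millimetre or two until the weight comes off.

>>> move_arm([
  [0,0,0.0005,0],
  [0,0,0.001,0],
  [0,0,0.0015,0],
  [0,0,0.0015,0],
])

```text
time: 28.4
ee_pos: [0.5805, -0.0184, 0.1289]
eef_rot: [0.69, 0.724, 0.0, -0.0]
ft_force: [-4.6, 1.3, 5.2]
width: 0.0135
```

Run:
```python
from h import *
go([.5803,-.0188,.129],2.8)
p,d=imaging.camera('side');cv2.imwrite('pics/c5.png',cv2.resize(p[150:320,230:430][:,:,::-1],None,fx=4,fy=3.5))
```

```text
t 28.4 ee [ 0.5805 -0.0184  0.1289] jaw 2.79 tilt [ 0.     0.001 -1.   ] shift [-0.0003 -0.0002 -0.0001] roll -9.986513220696874e-05 w 0.0135 F [-4.6  1.3  5.2] T [ 0.01  1.17 -0.  ]
```

View pics/c5.png

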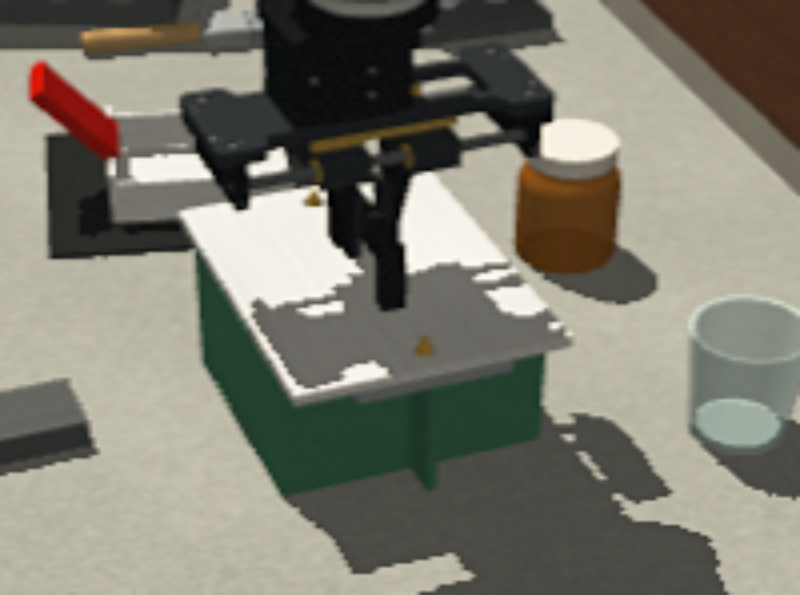

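Both pin tips stick up through the cover (crop (314,197) and (424,346)), and the weight is now on the rim. I release and rise.

>>> move_arm([
  [0,0,-0.0005,0],
  [0,0,-0.0005,0],
  [0,0,-0.0005,0],
  [0,0,-0.0005,0],
  [0,0,-0.0005,0],
  [0,0,-0.0005,0],
  [0,0,-0.0005,0],
  [0,0,-0.0005,0],
  [0,0,-0.0005,0],
  [0,0,-0.0005,0],
  [0,0,-0.0005,0],
], claw=1, newtons=20)

```text
time: 29.55
ee_pos: [0.5804, -0.0184, 0.1285]
eef_rot: [0.69, 0.724, 0.0, -0.0]
ft_force: [-0.3, -0.9, 0.2]
width: 0.0855
```

>>> move_arm([
  [0,0,-0.005,0],
  [0,0,-0.02,0],
  [0,0,-0.04,0],
  [0,0,-0.07,0],
  [0,0,-0.11,0],
  [0,0,-0.14,0],
  [0,0,-0.15,0],
  [0,0,-0.15,0],
])

```text
time: 30.35
ee_pos: [0.5812, -0.0186, 0.2807]
eef_rot: [0.69, 0.724, 0.001, 0.001]
ft_force: [-0.1, -1.0, -0.1]
width: 0.0873
```

>>> move_arm([
  [0.04,-0.02,0,0],
  [0.08,-0.05,0,0],
  [0.12,-0.08,0,0],
  [0.16,-0.11,0,0],
  [0.2,-0.13,0,0],
  [0.24,-0.13,0,0],
  [0.26,-0.13,0,0],
  [0.26,-0.13,0,0],
])

```text
time: 31.15
ee_pos: [0.4367, 0.2373, 0.2772]
eef_rot: [0.688, 0.726, -0.001, -0.0]
ft_force: [-0.4, 0.3, -0.3]
width: 0.0869
```

Run:
```python
from h import *
go([.5803,-.0188,.129],2.8)
for n in('side','top'):
    p,d=imaging.camera(n);cv2.imwrite(f'pics/end_{n}.png',p[:,:,::-1])
    X=full(n,d);m=(d>0)&(X[...,2]>.1045)&(X[...,2]<.113)&(abs(X[...,0]-.58)<.11)&(abs(X[...,1]+.02)<.13);P=X[m]
    A=np.c_[P[:,:2],np.ones(len(P))];c=np.linalg.lstsq(A,P[:,2],rcond=None)[0];print(n,'cover',rect(P),'z',np.median(P[:,2]),'slope',c[:2].round(4))
    m=(d>0)&(X[...,2]>.034)&(X[...,2]<.044)&(abs(X[...,0]-.56)<.1)&(abs(X[...,1]-.27)<.08);P=X[m];print('tray',rect(P),np.median(P[:,2]))
    obj=(d>0)&(X[...,2]>.008)&(X[...,2]<.13)&(X[...,0]>.25)&(X[...,0]<.9)&(X[...,1]>-.5)&(X[...,1]<.5)
    for nm,x,y in(('jar',.761,.107),('beaker',.78,-.115),('block',.383,.007),('weight',.452,-.467)):
        q=X[obj&(abs(X[...,0]-x)<.05)&(abs(X[...,1]-y)<.05)];print(nm,q.min(0).round(3),q.max(0).round(3))
```

```text
t 31.15 ee [0.4367 0.2373 0.2772] jaw 3.05 tilt [-0.002 -0.001 -1.   ] shift [-0.2632  0.13    0.1483] roll 0.004401927362215135 w 0.0869 F [-0.4  0.3 -0.3] T [-0.14  0.04  0.02]
side cover (array([580.7, -16.5]), array([162. , 216.8]), 2.8) z 0.1072224223177624 slope [-0.0006  0.0008]
tray (array([550.6, 272.6]), array([115.3, 126.8]), 78.2) 0.03749179862791185
jar [0.726 0.071 0.008] [0.791 0.141 0.103]
beaker [ 0.74  -0.15   0.008] [ 0.813 -0.077  0.087]
block [ 0.35  -0.022  0.008] [0.412 0.034 0.026]
weight [ 0.423 -0.496  0.008] [ 0.478 -0.439  0.052]
top cover (array([582.8, -17.7]), array([161., 210.]), 2.8) z 0.10859840459677905 slope [-0.0005  0.0002]
tray (array([553.5, 269.3]), array([103.3, 124.4]), 79.3) 0.03976586251597382
jar [0.711 0.074 0.008] [0.793 0.144 0.11 ]
beaker [ 0.741 -0.164  0.008] [ 0.816 -0.081  0.092]
block [ 0.345 -0.037  0.008] [0.426 0.051 0.031]
weight [ 0.411 -0.497  0.009] [ 0.489 -0.435  0.055]
```

View pics/end_side.png

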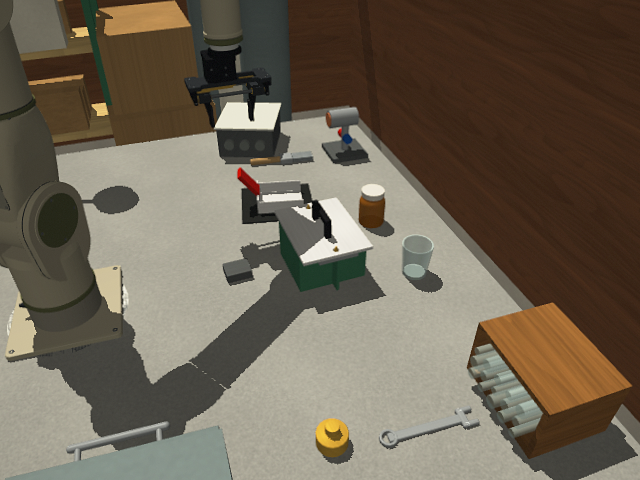

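View pics/end_top.png

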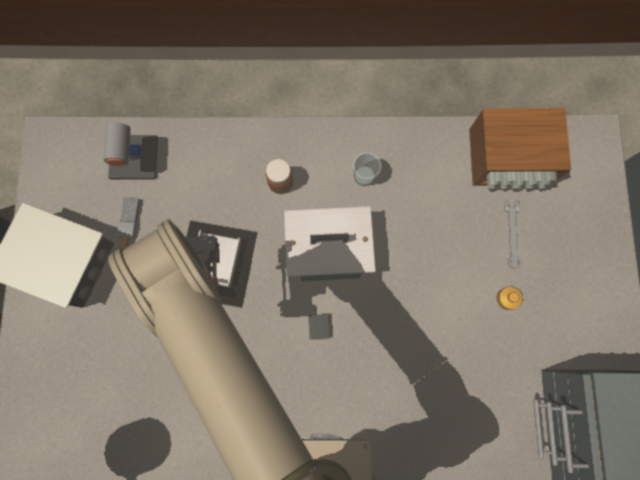

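The cover lies flat over both pins: its top is at 108 mm, and it is centred and turned as the hopper rim was. The empty tray sits upright on the mat (side view (275,195)), and the bystanders are where they were. The gripper is clear, with TCP z at 0.28. I'm handing in.

>>> move_arm([
  [0,0,0,0],
  [0,0,0,0],
  [0,0,0,0],
])

```text
time: 31.55
ee_pos: [0.4382, 0.234, 0.2786]
eef_rot: [0.69, 0.724, 0.0, -0.0]
ft_force: [0.0, -0.1, -0.8]
width: 0.0866
```

Run:
```python
from bench import r
print(r.close_job())
```

```text
the job is handed in; nothing more can be done
None
```

The job is done and handed in at 31.6 s of the 72 s allowed. The interface reported no verdict.

**How it was done**
- **Tray:** the moves cannot tilt the tool, so I gripped the handle across its 50 mm width instead of its 12 mm thickness. I carried the tray level at 60 N, then eased the grip in steps over the hopper so that it swung about the pads until the offcuts slid out. The measured hang was about 45°. Back at the mat I rolled the tray flat about its lip and released it.
- **Cover:** I lifted it by the bar, shifted it about 2 mm after comparing its holes with the pins, lowered it and released it.

**Last checks**
- **Offcuts:** all six were seen in the hopper before it was covered. I did not measure their heights; the cover then closed flat.
- **Cover:** its top was at 107–109 mm with a slope under 0.001. Both pin tips showed through it, and its turn was 2.8°, the same as the hopper's.
- **Cover centre:** it was within about 1 mm of the rim position measured at the start by the same camera. The two cameras disagree with each other by about 2 mm, as the calibration allows.
- **Tray:** empty, upright and flat on the mat, about 9 mm from the mat's centre.
- **Bystanders:** the jar, beaker, block and weight showed no movement beyond measuring scatter. The wrench and brush were only checked by eye.

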